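# Load repaired lamps into the burn-in box and lock its port

## Task

Slide the blue-finned shutter of the burn-in box fully open, then pass every repaired lamp body standing on the bench through the port into the box without anything touching the port's red rim. Then slide the shutter fully shut again, and only then turn the brass castle nut on the roof clockwise until its white-marked slot has passed the red tightness line, and a little further until its slots line up with the cotter hole in the stud. Leave the finished bulbs, tools and everything else on the bench where they are.

Things in the scene. Friction and masses are not known exactly. Their poses are not given: they have to be found in the camera images.
- burnbox: Burn-in box fixed to the bench, grey and clear, 380 (x) by 360 (y) by 260 mm high; origin at the centre of its underside, z up, front towards its -x. The front is upright to z = 170 mm; then a white panel slopes back, 30 degrees above level, from x = -190, z = 170 to x = -34, z = 260 mm (box frame), where the level roof begins. Walls 6 mm thick.
- port (a point): Centre of the square 84 x 84 mm port, in the outer face of the sloping panel, at (-112, 60, 215) mm in the box frame; axes as the box's. Inwards the port's axis is (0.5, 0, -0.866) in the box frame, 30 degrees from straight down. Its sides run along the box's y and up the slope (0.866, 0, 0.5).
- slide (a point): Start of a slick steel slide behind the port, parallel to the port's axis and 36 mm below it, leading down to the sloping floor; axes as the box's. A lamp held on the axis, flat end first and 55 mm or more past the panel's face, slides in by itself when let go; one that stays behind can be pushed on. Lamps may lie at any angle inside; five fit.
- rim: Red rubber rim lining the port, 84 x 84 mm clear, 3 mm proud of the panel, 100 x 100 mm outside; origin at the port's centre. It must not be touched.
- shutter (a joint): Travel of the shutter plate in m: 0 = shut over the port, 0.12 = fully open at its stop; it slides along the panel towards the box's -y. Moves with about 3 N and stays where it is left. Plate 106 x 100 mm, its outer face 8 mm out from the panel.
- shutter_fin (a point): Grip point of the blue fin on the shutter, 30 mm out from the panel and 30 mm to the -y side of the plate's centre. The fin is 12 mm thick along the box's y, 44 mm along the slope, and stands square off the panel from 8 to 48 mm. Axes: x up the slope, y as the box's y, z out of the panel.
- nut (a joint): Angle of the castle nut in rad, growing clockwise seen from above; at 0 the slots run along the box's x and y, the white-marked one to +x. Begins loose, -0.5 to 0.4. Tight from 2.0 on, when the white mark has passed the red line on the roof. Slots line up with the cotter hole at 0.785 (not tight yet), 2.356, 3.927. Turns with 0.25 N m, stays where left; stops at -0.8 and 4.3.
- nut_grip (a point): Point on the upright axis of the square brass castle nut, 22 mm above its underside, at (-4, 0, 288) mm in the box frame. Nut 48 mm across flats, 24 mm high below the slots, 34 mm with its four corner castles; underside 6 mm above the roof, a 4 mm shutter flange beneath. x and y are square to the flats, along the slots; x to the white-marked slot.
- cotter_hole (a point): Cotter hole through the 18 mm steel stud in the nut's middle, 294 mm above the bench; x runs along the hole (a black line on the stud's end shows it). The stud does not turn.
- lamp1_mid (a point): Middle of repaired lamp body 1 (on its axis, 50 mm from the flat end). White, 100 mm long, about 80 g, a blue band at the flat open end it stands on, screw base up. Round: 60 mm diameter for 40 mm from the flat end, then at most 50 mm, then a 27 mm diameter metal screw base from 72 to 100 mm. z runs along the axis to the screw base. May be absent.
- lamp2_mid (a point): Middle of repaired lamp body 2 (on its axis, 50 mm from the flat end). White, 100 mm long, about 80 g, a blue band at the flat open end it stands on, screw base up. Round: 60 mm diameter for 40 mm from the flat end, then at most 50 mm, then a 27 mm diameter metal screw base from 72 to 100 mm. z runs along the axis to the screw base. May be absent.
- lamp3_mid (a point): Middle of repaired lamp body 3 (on its axis, 50 mm from the flat end). White, 100 mm long, about 80 g, a blue band at the flat open end it stands on, screw base up. Round: 60 mm diameter for 40 mm from the flat end, then at most 50 mm, then a 27 mm diameter metal screw base from 72 to 100 mm. z runs along the axis to the screw base. May be absent.
- lamp4_mid (a point): Middle of repaired lamp body 4 (on its axis, 50 mm from the flat end). White, 100 mm long, about 80 g, a blue band at the flat open end it stands on, screw base up. Round: 60 mm diameter for 40 mm from the flat end, then at most 50 mm, then a 27 mm diameter metal screw base from 72 to 100 mm. z runs along the axis to the screw base. May be absent.
- lamp5_mid (a point): Middle of repaired lamp body 5 (on its axis, 50 mm from the flat end). White, 100 mm long, about 80 g, a blue band at the flat open end it stands on, screw base up. Round: 60 mm diameter for 40 mm from the flat end, then at most 50 mm, then a 27 mm diameter metal screw base from 72 to 100 mm. z runs along the axis to the screw base. May be absent.
- bulb1: Finished white bulb lying on the table, 100 mm long, 60 mm diameter; origin on its underside. A bystander: leave it.
- bulb2: Finished white bulb lying on the table, 100 mm long, 60 mm diameter; origin on its underside. A bystander: leave it.
- bulb3: Finished white bulb lying on the table, 100 mm long, 60 mm diameter; origin on its underside. A bystander: leave it.
- tape: Orange ring (tape reel), 72 mm diameter, 22 mm high; origin on its underside. A bystander: leave it.
- driver: Screwdriver with blue handle lying on the table, up to 220 mm long; origin on its underside. A bystander: leave it.
Things that resemble listed ones, but are neither listed nor needed, are in the scene too. Leave any orange or pink look-alike of the part that bears lamp1_mid alone.

How it is judged:
On the way, in this order (a step that is already met when the one before it is completed fails the run):
1. the shutter is fully open (value of joint shutter above 0.105 m), for 0.2 s.
2. every lamp body is inside the box (x of lamp1_mid in the frame of burnbox between -0.15 and 0.19 m and y of lamp1_mid in the frame of burnbox between -0.18 and 0.18 m and z of lamp1_mid in the frame of burnbox between 0 and 0.23 m and z of each of lamp1_mid, lamp2_mid, lamp3_mid, lamp4_mid, lamp5_mid in the frame of shutter_fin below -0.082 m and x of lamp2_mid in the frame of burnbox between -0.15 and 0.19 m and y of lamp2_mid in the frame of burnbox between -0.18 and 0.18 m and z of lamp2_mid in the frame of burnbox between 0 and 0.23 m and x of lamp3_mid in the frame of burnbox between -0.15 and 0.19 m and y of lamp3_mid in the frame of burnbox between -0.18 and 0.18 m and z of lamp3_mid in the frame of burnbox between 0 and 0.23 m and x of lamp4_mid in the frame of burnbox between -0.15 and 0.19 m and y of lamp4_mid in the frame of burnbox between -0.18 and 0.18 m and z of lamp4_mid in the frame of burnbox between 0 and 0.23 m and x of lamp5_mid in the frame of burnbox between -0.15 and 0.19 m and y of lamp5_mid in the frame of burnbox between -0.18 and 0.18 m and z of lamp5_mid in the frame of burnbox between 0 and 0.23 m), for 0.3 s.
3. the shutter is fully shut (value of joint shutter below 0.008 m), for 0.2 s.
4. the nut is tight: turned past the red line (value of joint nut above 2 rad).
At the end, for the whole second after the job is handed in: Every lamp body present lies at rest wholly inside the box, the shutter is shut to within 8 mm, the nut is tight (2.0 rad or more) and its slots are within 0.12 rad of the cotter hole (all of step 2 and value of joint shutter below 0.008 m and value of joint nut above 2 rad and (angle between the x axis of nut_grip and the x axis of cotter_hole, either way round below 0.12 rad or angle between the y axis of nut_grip and the x axis of cotter_hole, either way round below 0.12 rad) and linear speed of each of lamp1, lamp2, lamp3, lamp4, lamp5 below 0.03 m/s); the robot touches nothing.
It fails at once if anything touches the port's red rim (contact force between rim and anything else above 0.5 N).
It fails at once if a finished bulb, tool or other bystander is shifted by more than 30 mm (distance of any of bulb1, bulb2, bulb3, tape, driver from where it was at the start of the episode above 0.03 m).
Of lamp1, lamp2, lamp3, lamp4, lamp5 only 3 to 5 are there at a start; the rules pass over those that are not, and their reading is None.
At some moment in a run one of lamp1, lamp2, lamp3, lamp4, lamp5 may be knocked a few centimetres aside while the robot is not near it.
It also fails if it takes over 210 s, if anything falls off the work surface, if the arm or the gripper's body presses on something with over 40 N, if the wrist force passes 120 N, or if a joint passes its speed limit or range.

## Robot

A 7-joint arm with a two-finger parallel gripper is mounted at the origin on the work surface. World frame = base frame: x ahead of the robot, y to its left, z up, the work surface at z = 0. Lengths are in m, angles in rad, forces in N, time in s.
With the tool pointing down it reaches from about 0.35 to 0.9 m from the base axis. Payload 8.1 kg.
Tool frame: the origin (TCP) lies between the finger pads; the fingertips stand 25 mm ahead of it and the grasp point (between the pads) lies 6 mm ahead of it (manip.tip_extent is the distance from the TCP to the fingertips, in m); z points along the fingers, y is the line along which they close (so a half turn about z gives the same grasp; the last joint's range is limited). The gripper opens to 92 mm and grips with 3 to 60 N. Pads are 19 mm wide; open, the fingers measure 130 mm over their backs; the gripper's body (75 mm by 190 mm) begins 47 mm behind the grasp point.
Start: joints at [-1.212, 0.434, 0.025, 1.573, -0.012, 1.134, -0.075], TCP at [0.279, 0.56, 0.252] pointing down, gripper open.
Joint ranges: [-2.62, 2.62], [-0.44, 2.09], [-1.27, 1.32], [0.08, 2.57], [-1.32, 4.46], [0.12, 2], [-2.74, 2.74]. Speed limits (rad/s): [2.22, 2.22, 3.01, 3.01, 3.14, 3.14, 3.14].

## Interface

Orientations are given as a 3x3 rotation matrix whose columns are the frame's x, y, z axes.
In Python, from cell import manip gives the robot as it stands. The module is installed in compiled form; this text tells all that it offers.
- The arm moves only by the tool arm_command, never from a script. Its argument "motion" is one flat list of numbers, 7 for each row, row after row: the shift along the tool's x, y, z as a fraction of full scale, then the turn, a rotation vector about the tool's x, y, z as a fraction of full scale, then the gripper's target within -1 to 1 (fully open at 1, half-way at 0, shut at -1). A call has 1 to 10 rows; each row shifts and turns the commanded pose from where the row before left it, along the tool's axes as they then stand; what a row does not reach is not made up. Full scale, the value 1, is 40 mm for a shift and 0.08 rad for a turn. A row lasts 1/12 s, in which the tool goes at most 41.7 mm and 7.16 degrees, less where a joint would pass 70% of its speed; a pose out of reach is approached as far as the arm can. A call with a number of a shift or a turn outside -1 to 1 is refused whole. A call with a gripper value outside its range is refused whole. The fingers move at their own pace and stop on an object; the grip force is fixed at half the most. Time passes only in rows, so rows that do not move let the fingers close. It gives the time, the measured TCP pose, the force, the opening and the grip force at its end, in the units of the state.
- manip.state(): the state, without advancing time (a new reading comes with each control period).
- manip.capture(name): name is "scene" or "side" or "wrist"; returns a dict with "color" (384x512x3 uint8, blue, green, red), "fov_y" (degrees; the focal length in pixels is half the picture's height over the tangent of half this angle, whatever the lens; pixels are square), "cx", "cy" (the principal point, pixels), "eye" and "attitude" of the camera in the world. Camera axes: x right, y down, z forward; pixel columns grow to the right and rows downward; lengths in m; the calibration is good to about 2 mm. A picture is of the moment at which its call begins. There is no depth.
- manip.finish_job(): hands the job in; it is judged then, once.
Trained networks look in a picture, given as the dict that the camera call returned (one of the last four; its "shot" number tells which), for a name from the list of things; names that differ only in an ending like _2 or _b are one class to them, and where a whole thing is asked for, a point or a joint stands for the part that bears it (a point fixed in the world has none). Each returns a list of dicts, best first, with "p" (0 to 1); they miss things now and then, are a little off and sometimes report something else, mostly with a low value. They report only what shows in the picture. A call takes as long as a camera call. They do not tell look-alikes from the thing itself.
- manip.spot_in(query, picture): "extent" ([left, top, right, bottom] in pixels, round what is visible of it).
- manip.cut_out(query, picture): "region" (384x512 bool, what is visible of it) and "extent" ([left, top, right, bottom] in pixels, round what is visible of it).
The state is a dict: "t": time; "joints": joint angles; "dq": joint speeds; "joint_efforts": joint torques, N m; "tool_pos": TCP position; "eef_rot": TCP orientation; "force": force on the tool from outside, world axes, zero at the start; "torque": the same for the moment, N m; "grip_width": opening from 0.0 (shut) to 1.0 (fully open); "finger_force": force on a finger pad.
Only numpy, scipy, OpenCV 4.12 (cv2) and the standard library are available. Lean on these libraries where they do the work, as an engineer would, in place of code of your own. Each camera call takes 0.05 s, during which the arm holds its last target. There are 200 camera calls.

## Working session

There is one attempt and no reset: what is moved stays moved. The work goes in short steps, Python scripts to look and compute and a tool call to move; the robot and the scene stay as the last step left them, time stands still between calls to the robot, and variables do not carry over. Pictures are saved under pics/ and viewed, at most 14 in all, crops included, and the job is handed in when it is done.

Besides the shell and the picture viewer there is one more tool, called after "Emit:" as name(argument=value, ...), one argument or row to a line, values as JSON. arm_command: Moves the arm, as the interface text tells. Its arguments: {"type":"object","properties":{"motion":{"type":"array","items":{"type":"number"}}},"required":["motion"]}

```bash
mkdir -p pics
cat > h.py <<'E'
import numpy as np, cv2
from cell import manip
def cam(p):
    h=p["color"].shape[0]; f=h/2/np.tan(np.radians(p["fov_y"])/2)
    R=np.array(p["attitude"]); return f,p["cx"],p["cy"],R,np.array(p["eye"])
def ray(p,u,v):
    f,cx,cy,R,e=cam(p); d=R@np.array([(u-cx)/f,(v-cy)/f,1.]); return e,d/np.linalg.norm(d)
def onz(p,u,v,z):
    e,d=ray(p,u,v); return e+d*(z-e[2])/d[2]
def proj(p,X):
    f,cx,cy,R,e=cam(p); q=R.T@(np.array(X)-e); return np.array([cx+f*q[0]/q[2],cy+f*q[1]/q[2]])
E
python3 - <<'E'
from h import *
s=manip.state(); print({k:np.round(v,3).tolist() for k,v in s.items()})
ims=[]
for n in ["scene","side","wrist"]:
    p=manip.capture(n); cv2.imwrite(f"pics/{n}0.png",p["color"])
    print(n,np.round(p["eye"],3),np.round(p["attitude"],3).tolist(),p["fov_y"],p["cx"],p["cy"],p["shot"])
    for q in ["lamp1_mid","bulb1","nut","shutter_fin","rim","burnbox","tape","driver"]:
        r=manip.spot_in(q,p); print(q,[(np.round(a["extent"]).astype(int).tolist(),round(a["p"],2)) for a in r if a["p"]>.2])
E
```

```text
{'t': 0.0, 'joints': [-1.212, 0.435, 0.025, 1.574, -0.012, 1.134, -0.075], 'dq': [0.0, -0.001, 0.0, -0.0, -0.0, 0.002, -0.001], 'joint_efforts': [0.001, -66.785, 0.986, -31.447, -0.06, 0.042, 0.0], 'tool_pos': [0.278, 0.559, 0.251], 'eef_rot': [[-0.895, 0.446, -0.001], [0.446, 0.895, -0.001], [-0.0, -0.002, -1.0]], 'force': [-0.452, -0.554, 0.11], 'torque': [-0.016, -0.017, 0.022], 'finger_force': 0.0, 'grip_width': 1.001}
scene [ 0.94  -0.813  1.361] [[0.831, 0.459, -0.315], [0.557, -0.677, 0.482], [0.008, -0.576, -0.818]] 42.03201281236464 246.56037311583768 198.40742629442843 1
lamp1_mid [([187, 222, 206, 256], 0.97), ([222, 206, 241, 232], 0.92), ([247, 126, 264, 158], 0.83)]
bulb1 [([123, 224, 155, 244], 0.97), ([258, 287, 292, 313], 0.82), ([143, 310, 162, 342], 0.57)]
nut [([336, 115, 353, 138], 0.55)]
shutter_fin [([288, 98, 359, 140], 0.56)]
rim [([340, 117, 347, 123], 0.68)]
burnbox [([261, 90, 417, 241], 0.93)]
tape [([300, 245, 323, 267], 0.53), ([223, 242, 241, 272], 0.3)]
driver [([186, 312, 238, 365], 0.78), ([259, 288, 292, 316], 0.67)]
side [-0.149 -0.743  0.871] [[0.683, -0.446, 0.579], [-0.731, -0.417, 0.541], [-0.0, -0.792, -0.611]] 52.959374570784306 252.0190735542654 192.3291366181541 2
lamp1_mid [([228, 223, 245, 256], 0.74), ([240, 252, 259, 290], 0.73), ([133, 197, 152, 226], 0.65)]
bulb1 [([313, 210, 336, 238], 0.75), ([208, 309, 245, 343], 0.71)]
nut [([189, 106, 213, 124], 0.75)]
shutter_fin [([151, 113, 207, 156], 0.85)]
rim [([267, 194, 291, 206], 0.66)]
burnbox [([130, 88, 276, 227], 0.63)]
tape [([267, 194, 290, 207], 0.71), ([336, 304, 375, 328], 0.28)]
driver [([337, 263, 373, 293], 0.73)]
wrist [0.219 0.59  0.385] [[0.444, 0.867, 0.226], [0.896, -0.43, -0.113], [-0.001, 0.252, -0.968]] 61.269103262977445 250.3742517753872 193.24820112327993 3
lamp1_mid []
bulb1 []
nut []
shutter_fin []
rim []
burnbox [([129, 311, 136, 316], 0.58)]
tape []
driver [([129, 312, 135, 319], 0.39)]
```

View pics/scene0.png

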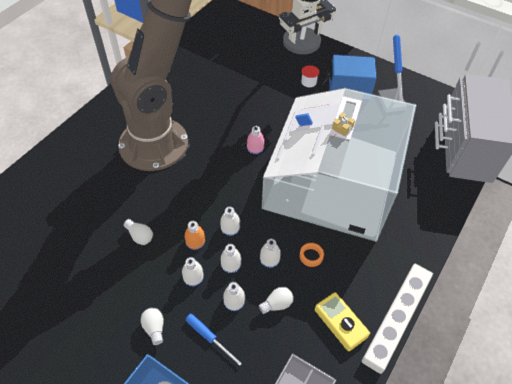

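View pics/side0.png

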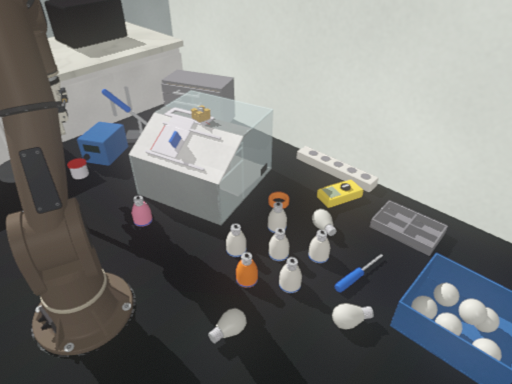

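The scene picture shows five white lamp bodies standing at (230,221), (193,271), (231,258), (270,253) and (234,295). The orange (195,235) and pink (256,140) look-alikes must be left alone. The three lying bulbs are at (138,232), (152,325) and (277,299), and the box is at the upper right.

Run:
```python
from h import *
a=cv2.imread("pics/scene0.png")[80:250,255:425]; b=cv2.imread("pics/side0.png")[80:250,120:290]
im=np.hstack([cv2.resize(x,(400,400),interpolation=cv2.INTER_CUBIC) for x in (a,b)]); cv2.imwrite("pics/box0.png",im)
ps=[manip.capture("scene"),manip.capture("side")]
th=np.linspace(0,2*np.pi,40)
prof=[(0,.03),(.04,.03),(.055,.025),(.072,.0135),(.1,.0135)]
L=np.array([[r*np.cos(t),r*np.sin(t),z] for z,r in prof for t in th])
def ext(p,x,y):
    q=np.array([proj(p,l+[x,y,0]) for l in L]); return np.r_[q.min(0),q.max(0)]
from scipy.optimize import least_squares
for n,p in zip(["scene","side"],ps):
    seen=[]
    for q in ["lamp1_mid"]:
      for a in manip.cut_out(q,p):
        e=np.array(a["extent"],float); u,v=(e[:2]+e[2:])/2
        x0=onz(p,u,v,.05)[:2]
        r=least_squares(lambda x:ext(p,*x)-e,x0)
        m=a["region"]; col=np.median(p["color"][m],0)
        print(n,round(a["p"],2),e.round(0).tolist(),r.x.round(3),"res",round(np.abs(r.fun).max(),1),col)
```

```text
scene 0.96 [221.0, 207.0, 237.0, 234.0] [ 0.432 -0.135] res 1.6 [181. 184. 186.]
scene 0.63 [246.0, 123.0, 266.0, 154.0] [0.315 0.198] res 1.5 [151. 129. 187.]
side 0.95 [229.0, 224.0, 248.0, 259.0] [ 0.43  -0.145] res 0.6 [164. 171. 174.]
side 0.8 [132.0, 193.0, 152.0, 228.0] [0.31  0.191] res 1.8 [134. 115. 172.]
side 0.73 [239.0, 251.0, 258.0, 290.0] [ 0.369 -0.245] res 1.4 [ 51. 109. 180.]
side 0.36 [191.0, 106.0, 211.0, 122.0] [0.909 0.582] res 3.7 [ 99.5 141.  160. ]
```

View pics/box0.png

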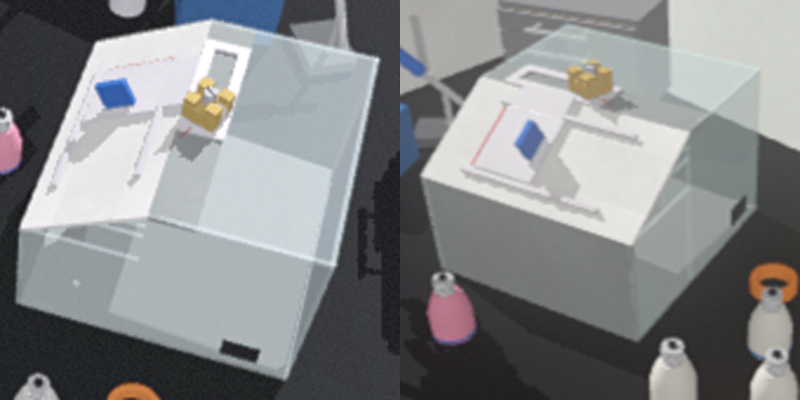

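The crop shows the box front facing the robot's side. The panel corners are clear in both views, the fin is at about (115,94) in the left half and the nut at (208,103). The shutter is shut. Next I fit the box pose and segment the lamps by colour.

Run:
```python
from h import *
from scipy.optimize import least_squares
A=manip.capture("scene");B=manip.capture("side")
k=.425
m=[(-190,-180,170,22,230,0),(-34,-180,260,150,217,0),(190,-180,260,335,264,0),(190,180,260,378,58,0),(-34,180,260,213,22,0),(-190,180,170,97,42,0),(-190,-180,0,17,302,0),(190,-180,0,285,378,0),
(-190,180,170,22,177,1),(-34,180,260,90,78,1),(-34,-180,260,290,130,1),(-190,-180,170,235,243,1),(-190,-180,0,238,340,1),(190,-180,260,358,70,1),(190,180,260,162,27,1)]
def T(q,P):
    c,s=np.cos(q[2]),np.sin(q[2]); return np.array([[c,-s,0],[s,c,0],[0,0,1]])@P+[q[0],q[1],0]
def f(q):
    r=[]
    for *P,u,v,i in m:
        o=(255,80) if i==0 else (120,80)
        r+=list(proj([A,B][i],T(q,np.array(P)/1000))-[o[0]+u*k,o[1]+v*k])
    return r
r=least_squares(f,[.65,.15,0],loss="soft_l1"); print("box",r.x.round(4),np.round(r.x[2]*57.3,1)); print(np.round(f(r.x),1).reshape(-1,2).tolist())
th=np.linspace(0,2*np.pi,40)
prof=[(0,.03),(.04,.03),(.055,.025),(.072,.0135),(.1,.0135)]
L=np.array([[a*np.cos(t),a*np.sin(t),z] for z,a in prof for t in th])
def ext(p,x,y):
    q=np.array([proj(p,l+[x,y,0]) for l in L]); return np.r_[q.min(0),q.max(0)]
for n,p in (("scene",A),("side",B)):
    g=cv2.cvtColor(p["color"],cv2.COLOR_BGR2GRAY); M=(g>85).astype(np.uint8)
    N,lab,st,c=cv2.connectedComponentsWithStats(M)
    for s in st[1:]:
        if 150<s[4]<900 and 10<s[2]<45 and 15<s[3]<50 and 90<s[0]<380 and s[1]>100:
            e=np.array([s[0],s[1],s[0]+s[2],s[1]+s[3]],float); u,v=(e[:2]+e[2:])/2
            q=least_squares(lambda x:ext(p,*x)-e,onz(p,u,v,.05)[:2])
            cc=np.median(p["color"][lab==list(map(tuple,st)).index(tuple(s))],0)
            print(n,e.tolist(),q.x.round(3),round(np.abs(q.fun).max(),1),cc)
```

```text
box [0.6158 0.2063 0.2665] 15.3
[[-0.7, -0.6], [-0.8, -0.4], [0.6, 0.6], [-0.1, -0.5], [-0.6, -1.4], [-0.8, -0.2], [-0.4, 0.4], [0.8, 0.4], [0.1, -1.1], [-3.5, -1.2], [0.2, -0.1], [-0.5, -0.1], [0.8, -0.3], [1.1, -1.6], [2.2, -1.8]]
scene [247.0, 125.0, 265.0, 154.0] [0.318 0.194] 0.5 [152. 129. 187.]
scene [220.0, 206.0, 240.0, 236.0] [ 0.435 -0.135] 0.4 [181. 184. 185.]
scene [123.0, 218.0, 153.0, 245.0] [ 0.22  -0.327] 4.3 [180. 182. 182.]
scene [185.0, 220.0, 205.0, 250.0] [ 0.374 -0.237] 0.4 [ 67. 122. 191.]
scene [260.0, 238.0, 281.0, 268.0] [ 0.601 -0.159] 0.4 [177.5 179.  181. ]
scene [300.0, 243.0, 324.0, 267.0] [ 0.709 -0.094] 2.6 [ 65. 119. 191.]
scene [220.0, 244.0, 242.0, 273.0] [ 0.513 -0.241] 0.9 [182. 184. 186.]
scene [182.0, 257.0, 204.0, 286.0] [ 0.444 -0.339] 0.3 [183. 185. 186.]
scene [223.0, 282.0, 245.0, 311.0] [ 0.589 -0.335] 0.5 [183. 184. 186.]
scene [259.0, 287.0, 294.0, 314.0] [ 0.697 -0.278] 6.7 [212. 212. 212.]
scene [140.0, 307.0, 164.0, 345.0] [ 0.45  -0.533] 4.5 [224.  225.5 225. ]
side [332.0, 303.0, 374.0, 330.0] [ 0.442 -0.538] 7.7 [176. 181. 182.]
side [208.0, 308.0, 247.0, 344.0] [ 0.208 -0.326] 7.1 [156. 162. 163.]
```

Five white lamps are located, and the box pose fits to about a pixel. I'll plan the approach to the shutter fin, with a close look on the way.

```bash
cat >> h.py <<'E'
from scipy.spatial.transform import Rotation as Ro, Slerp
import json,os
def box(): return json.load(open("box.json")) if os.path.exists("box.json") else [.6158,.2063,.2665]
def bR():
    c,s=np.cos(box()[2]),np.sin(box()[2]); return np.array([[c,-s,0],[s,c,0],[0,0,1.]])
def bw(P): return bR()@np.array(P,float)+[box()[0],box()[1],0]
N=np.array([-.5,0,3**.5/2]); UP=np.array([3**.5/2,0,.5]); PORT=np.array([-.112,.06,.215])
def pan(up,y,out): return bw(PORT+up*UP+[0,y,0]+out*N)   # point rel. to port centre
def Rzy(z,y): z=z/np.linalg.norm(z); y=y-z*(y@z); y/=np.linalg.norm(y); return np.c_[np.cross(y,z),y,z]
def Rpan(s=1): return Rzy(bR()@-N,bR()@np.array([0,s,0.]))
def Rdown(yaw): return Rzy(np.array([0,0,-1.]),np.array([np.cos(yaw),np.sin(yaw),0])) # yaw: direction of tool y
def plan(wps,start=None):
    """wps: (pos or None, R or None, grip, speed mm/row or None=>hold rows n)"""
    s=manip.state(); p,R=start if start else (np.array(s["tool_pos"]),np.array(s["eef_rot"])); rows=[]
    for pos,Rt,g,sp in wps:
        if pos is None: rows+= [[0]*6+[g]]*sp; continue
        Rt=R if Rt is None else Rt; pos=np.array(pos,float)
        ang=Ro.from_matrix(R.T@Rt).magnitude()
        n=max(1,int(np.ceil(np.linalg.norm(pos-p)*1000/sp)),int(np.ceil(ang/.075)))
        sl=Slerp([0,1],Ro.from_matrix([R,Rt])); p0=p.copy()
        for i in range(1,n+1):
            pt=p0+(pos-p0)*i/n; r=np.round(R.T@(pt-p)/.04,2); p=p+R@r*.04
            w=np.round(Ro.from_matrix(R.T@sl(i/n).as_matrix()).as_rotvec()/.08,2); R=R@Ro.from_rotvec(w*.08).as_matrix()
            rows.append([*r,*w,g])
    print("rows",len(rows),"end",p.round(4))
    for i in range(0,len(rows),10): print(json.dumps([float(x)+0 if x!=int(x) else int(x) for r in rows[i:i+10] for x in r]).replace(" ",""))
    return p,R
E
python3 - <<'E'
from h import *
print(pan(0,-.03,.03),pan(0,0,0))
plan([([.28,.5,.4],None,1,36),(pan(0,-.03,.15),Rpan(),1,33),(None,None,1,2)])
E
```

```text
[0.48538259 0.20179467 0.24098076] [0.49195237 0.23468597 0.215     ]
rows 19 end [0.4276 0.1859 0.3449]
[-0.14,-0.26,-0.74,0,0,0,1,-0.14,-0.27,-0.74,0,0,0,1,-0.14,-0.26,-0.74,0,0,0,1,-0.14,-0.26,-0.75,0,0,0,1,-0.14,-0.27,-0.74,0,0,0,1,-0.57,-0.45,0.12,-0.2,-0.52,-0.74,1,-0.53,-0.48,0.13,-0.2,-0.52,-0.74,1,-0.5,-0.52,0.14,-0.2,-0.52,-0.74,1,-0.46,-0.54,0.15,-0.19,-0.52,-0.74,1,-0.42,-0.58,0.17,-0.2,-0.52,-0.75,1]
[-0.38,-0.6,0.17,-0.2,-0.52,-0.74,1,-0.33,-0.63,0.18,-0.2,-0.53,-0.74,1,-0.29,-0.64,0.18,-0.2,-0.52,-0.74,1,-0.25,-0.67,0.18,-0.2,-0.52,-0.74,1,-0.19,-0.68,0.18,-0.19,-0.52,-0.74,1,-0.15,-0.69,0.18,-0.2,-0.52,-0.74,1,-0.1,-0.71,0.17,-0.2,-0.52,-0.74,1,0,0,0,0,0,0,1,0,0,0,0,0,0,1]
```

Emit:
arm_command(
  motion=[-0.14, -0.26, -0.74, 0, 0, 0, 1, -0.14, -0.27, -0.74, 0, 0, 0, 1, -0.14, -0.26, -0.74, 0, 0, 0, 1, -0.14, -0.26, -0.75, 0, 0, 0, 1, -0.14, -0.27, -0.74, 0, 0, 0, 1, -0.57, -0.45, 0.12, -0.2, -0.52, -0.74, 1, -0.53, -0.48, 0.13, -0.2, -0.52, -0.74, 1, -0.5, -0.52, 0.14, -0.2, -0.52, -0.74, 1, -0.46, -0.54, 0.15, -0.19, -0.52, -0.74, 1, -0.42, -0.58, 0.17, -0.2, -0.52, -0.75, 1],
)

```text
t: 2.48
tool_pos: [0.3419, 0.3679, 0.3772]
eef_rot: [[-0.963, 0.155, 0.222], [0.161, 0.987, 0.012], [-0.217, 0.047, -0.975]]
force: [0.2, 0.2, 0.0]
grip_width: 1.001
finger_force: 0.0
```

Emit:
arm_command(
  motion=[-0.38, -0.6, 0.17, -0.2, -0.52, -0.74, 1, -0.33, -0.63, 0.18, -0.2, -0.53, -0.74, 1, -0.29, -0.64, 0.18, -0.2, -0.52, -0.74, 1, -0.25, -0.67, 0.18, -0.2, -0.52, -0.74, 1, -0.19, -0.68, 0.18, -0.19, -0.52, -0.74, 1, -0.15, -0.69, 0.18, -0.2, -0.52, -0.74, 1, -0.1, -0.71, 0.17, -0.2, -0.52, -0.74, 1, 0, 0, 0, 0, 0, 0, 1, 0, 0, 0, 0, 0, 0, 1],
)

```text
t: 3.23
tool_pos: [0.4274, 0.1841, 0.3447]
eef_rot: [[-0.837, -0.26, 0.482], [-0.225, 0.966, 0.131], [-0.5, 0.001, -0.866]]
force: [0.3, 0.3, -0.6]
grip_width: 0.996
finger_force: 0.0
```

Run:
```python
from h import *
s=manip.state(); print(np.round(s["tool_pos"],4),np.round(s["eef_rot"]-Rpan(),3).tolist(),np.round(s["joints"],2))
p=manip.capture("wrist"); im=p["color"].copy(); cv2.imwrite("pics/w1raw.png",im)
for q in ["shutter_fin","nut","rim"]: print(q,[(np.round(a["extent"]).astype(int).tolist(),round(a["p"],2)) for a in manip.spot_in(q,p)][:2])
for X in [(-190,-180,170),(-34,-180,260),(-34,180,260),(-190,180,170),(-4,0,300),]:
    u=proj(p,bw(np.array(X)/1000)); print(X,u.round(0)); cv2.circle(im,tuple(int(x) for x in u),4,(0,0,255),1)
# fin box outline
for i in (-.022,.022):
  for j in (-.006,.006):
    cv2.line(im,*[tuple(int(round(x)) for x in proj(p,pan(i,-.03+j,o))) for o in(.008,.048)],(0,255,0),1)
cv2.imwrite("pics/w1.png",cv2.resize(im,(768,576)))
```

```text
[0.4274 0.1841 0.3447] [[-0.001, 0.003, -0.0], [0.003, 0.001, -0.001], [0.0, 0.001, -0.0]] [-0.96 -0.21  0.24  2.19  0.42  0.72  0.86]
shutter_fin [([188, 123, 359, 310], 0.86), ([332, 127, 349, 240], 0.7)]
nut [([192, 287, 248, 318], 0.9)]
rim [([333, 126, 351, 240], 0.8)]
(-190, -180, 170) [-2. 82.]
(-34, -180, 260) [ 35. 278.]
(-34, 180, 260) [408. 277.]
(-190, 180, 170) [434.  80.]
(-4, 0, 300) [221. 332.]
```

View pics/w1.png

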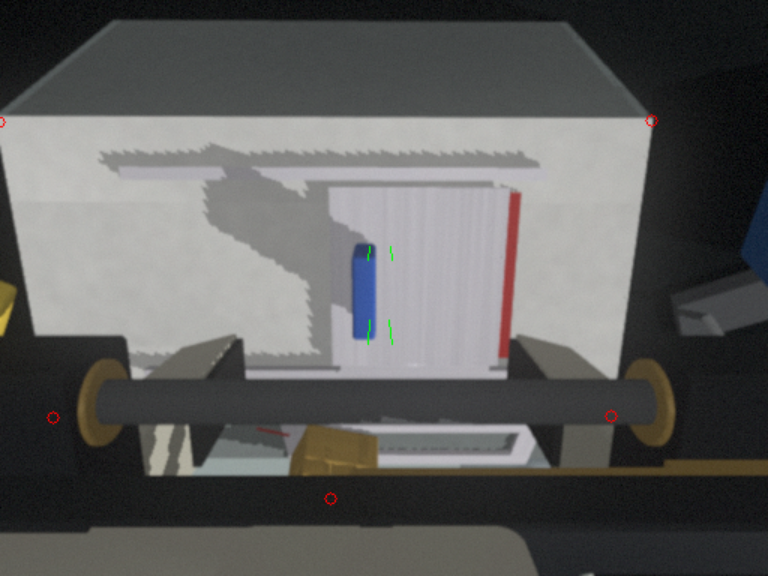

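The wrist view shows the fin at about (364,292), roughly 9 mm towards -y of the nominal shut spot. A strip of red rim shows at (512,275), so the shutter starts about 1 cm open. The panel edges match the box fit to about 3 mm. I'll grip the fin and slide it.

Run:
```python
from h import *
e=plan([(pan(0,-.037,.043),Rpan(),0,25),(None,None,-1,5)])
e=plan([(pan(0,-.146,.043),Rpan(),-1,12),(None,None,-1,2)],e)
e=plan([(None,None,0,3),(pan(0,-.146,.12),Rpan(),0,25),(pan(-.02,-.01,.2),Rpan(),1,25),(None,None,1,2)],e)
```

```text
rows 10 end [0.4809 0.1931 0.2521]
[0,-0.04,0.54,0,0,0,0,0.01,-0.04,0.53,0,0,0,0,0,-0.04,0.54,0,0,0,0,0,-0.04,0.53,0.01,0,0.01,0,0.01,-0.05,0.54,0,0,0,0,0,0,0,0,0,0,-1,0,0,0,0,0,0,-1,0,0,0,0,0,0,-1,0,0,0,0,0,0,-1,0,0,0,0,0,0,-1]
rows 12 end [0.5098 0.0882 0.2523]
[0,-0.27,0,0,0,0,-1,0,-0.27,0,0,0,0,-1,0,-0.28,0,0,0,0,-1,0,-0.27,0,0,0,0,-1,0,-0.27,0,0,0,0,-1,0,-0.27,0,0,0,0,-1,0,-0.27,0,0,0,0,-1,0,-0.28,0,0,0,0,-1,0,-0.27,0,0,0,0,-1,-0.01,-0.27,0,0,0,0,-1]
[0,0,0,0,0,0,-1,0,0,0,0,0,0,-1]
rows 16 end [0.3815 0.1942 0.3784]
[0,0,0,0,0,0,0,0,0,0,0,0,0,0,0,0,0,0,0,0,0,0,0,-0.48,0,0,0,0,0,0,-0.48,0,0,0,0,0,0,-0.48,0,0,0,0,0,0,-0.49,0,0,0,0,0.07,0.49,-0.29,0,0,0,1,0.07,0.48,-0.28,0,0,0,1,0.08,0.49,-0.29,0,0,0,1]
[0.07,0.48,-0.28,0,0,0,1,0.07,0.49,-0.29,0,0,0,1,0.07,0.48,-0.28,0,0,0,1,0.07,0.49,-0.29,0,0,0,1,0,0,0,0,0,0,1,0,0,0,0,0,0,1]
```

Emit:
arm_command(
  motion=[0, -0.04, 0.54, 0, 0, 0, 0, 0.01, -0.04, 0.53, 0, 0, 0, 0, 0, -0.04, 0.54, 0, 0, 0, 0, 0, -0.04, 0.53, 0.01, 0, 0.01, 0, 0.01, -0.05, 0.54, 0, 0, 0, 0, 0, 0, 0, 0, 0, 0, -1, 0, 0, 0, 0, 0, 0, -1, 0, 0, 0, 0, 0, 0, -1, 0, 0, 0, 0, 0, 0, -1, 0, 0, 0, 0, 0, 0, -1],
)

```text
t: 4.27
tool_pos: [0.4809, 0.1923, 0.2528]
eef_rot: [[-0.835, -0.263, 0.484], [-0.227, 0.965, 0.132], [-0.501, 0.001, -0.865]]
force: [0.7, 0.1, 0.0]
grip_width: 0.324
finger_force: 0.0
```

Emit:
arm_command(
  motion=[0, 0, 0, 0, 0, 0, -1, 0, 0, 0, 0, 0, 0, -1, 0, 0, 0, 0, 0, 0, -1, 0, 0, 0, 0, 0, 0, -1, 0, 0, 0, 0, 0, 0, -1, 0, 0, 0, 0, 0, 0, -1],
)

```text
t: 4.77
tool_pos: [0.4809, 0.1919, 0.2521]
eef_rot: [[-0.836, -0.262, 0.483], [-0.227, 0.965, 0.131], [-0.501, 0.0, -0.866]]
force: [-5.1, -0.7, 6.2]
grip_width: 0.13
finger_force: 30.0
```

Emit:
arm_command(
  motion=[0, -0.27, 0, 0, 0, 0, -1, 0, -0.27, 0, 0, 0, 0, -1, 0, -0.28, 0, 0, 0, 0, -1, 0, -0.27, 0, 0, 0, 0, -1, 0, -0.27, 0, 0, 0, 0, -1, 0, -0.27, 0, 0, 0, 0, -1, 0, -0.27, 0, 0, 0, 0, -1, 0, -0.28, 0, 0, 0, 0, -1, 0, -0.27, 0, 0, 0, 0, -1, 0, -0.27, 0, 0, 0, 0, -1],
)

```text
t: 5.6
tool_pos: [0.5088, 0.0867, 0.2521]
eef_rot: [[-0.836, -0.263, 0.482], [-0.227, 0.965, 0.132], [-0.5, 0.001, -0.866]]
force: [-14.9, -1.1, 15.9]
grip_width: 0.131
finger_force: 30.0
```

Emit:
arm_command(
  motion=[0, 0, 0, 0, 0, 0, -1, 0, 0, 0, 0, 0, 0, -1],
)

```text
t: 5.77
tool_pos: [0.5092, 0.0854, 0.2521]
eef_rot: [[-0.836, -0.26, 0.483], [-0.225, 0.966, 0.13], [-0.5, 0.0, -0.866]]
force: [-13.2, -5.3, 15.5]
grip_width: 0.132
finger_force: 30.0
```

Emit:
arm_command(
  motion=[0, 0, 0, 0, 0, 0, 0, 0, 0, 0, 0, 0, 0, 0, 0, 0, 0, 0, 0, 0, 0, 0, 0, -0.48, 0, 0, 0, 0, 0, 0, -0.48, 0, 0, 0, 0, 0, 0, -0.48, 0, 0, 0, 0, 0, 0, -0.49, 0, 0, 0, 0, 0.07, 0.49, -0.29, 0, 0, 0, 1, 0.07, 0.48, -0.28, 0, 0, 0, 1, 0.08, 0.49, -0.29, 0, 0, 0, 1],
)

```text
t: 6.6
tool_pos: [0.4323, 0.127, 0.3446]
eef_rot: [[-0.835, -0.261, 0.483], [-0.226, 0.965, 0.131], [-0.501, -0.0, -0.866]]
force: [0.0, 0.5, -0.9]
grip_width: 0.668
finger_force: 0.0
```

Emit:
arm_command(
  motion=[0.07, 0.48, -0.28, 0, 0, 0, 1, 0.07, 0.49, -0.29, 0, 0, 0, 1, 0.07, 0.48, -0.28, 0, 0, 0, 1, 0.07, 0.49, -0.29, 0, 0, 0, 1, 0, 0, 0, 0, 0, 0, 1, 0, 0, 0, 0, 0, 0, 1],
)

```text
t: 7.1
tool_pos: [0.3809, 0.1938, 0.3781]
eef_rot: [[-0.835, -0.264, 0.483], [-0.229, 0.964, 0.132], [-0.501, -0.0, -0.866]]
force: [0.6, -0.8, -0.5]
grip_width: 0.998
finger_force: 0.0
```

Run:
```python
from h import *
s=manip.state(); print(np.round(s["tool_pos"],4),np.round(s["joints"],2))
p=manip.capture("wrist"); im=p["color"].copy(); cv2.imwrite("pics/w2raw.png",im)
for h in(.042,.05):
  q=np.array([proj(p,pan(h*a,h*b,.003)) for a,b in((-1,-1),(-1,1),(1,1),(1,-1))]); print(q.round(1).tolist()); cv2.polylines(im,[np.round(q).astype(int)],True,(0,255,0),1)
for X in [(-190,-180,170),(-190,180,170),(-4,0,300),]:
    u=proj(p,bw(np.array(X)/1000)); print(X,u.round(0)); cv2.circle(im,tuple(int(x) for x in u),4,(0,255,255),1)
b,g,r=[im[...,i].astype(int) for i in range(3)]
R=cv2.imread("pics/w2raw.png").astype(int); m=((R[...,2]>R[...,1]+50)&(R[...,2]>R[...,0]+50)).astype(np.uint8)
n,l,st,c=cv2.connectedComponentsWithStats(m); print([x.tolist() for x in st[1:] if x[4]>40])
cv2.imwrite("pics/w2.png",cv2.resize(im,(768,576)))
```

```text
[0.3809 0.1938 0.3781] [-0.76 -0.27 -0.04  2.16  0.34  0.82  0.86]
[[219.0, 154.9], [301.4, 155.0], [298.2, 232.2], [220.8, 232.1]]
[[211.0, 147.0], [309.7, 147.2], [305.2, 239.1], [213.6, 239.0]]
(-190, -180, 170) [ 18. 106.]
(-190, 180, 170) [382. 106.]
(-4, 0, 300) [205. 317.]
[[211, 145, 99, 93, 2985]]
```

View pics/w2.png

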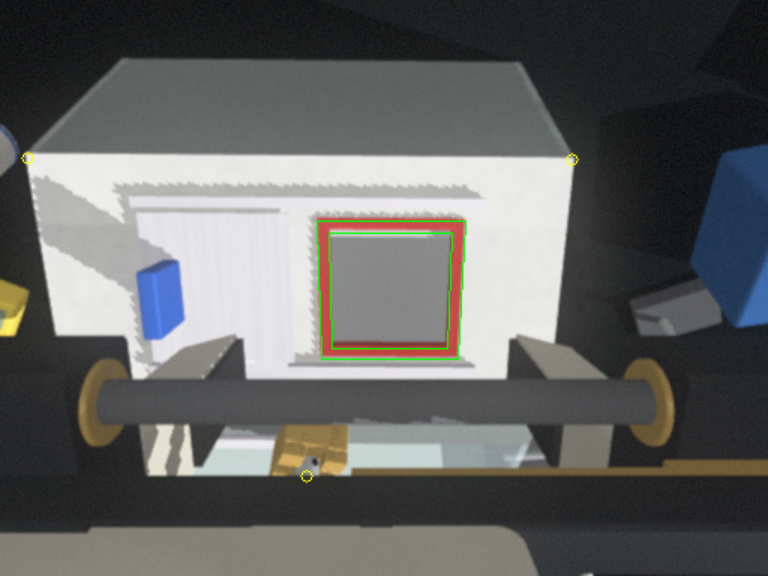

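The port is open. The measured rim (211–310, 145–238 px) matches the predicted one within 1.5 px, the fin is at the far left, and the box pose holds. Next is a wrist look over the lamps.

```bash
cat >> h.py <<'E'
YAW=box()[2]+np.pi/2
E
python3 - <<'E'
from h import *
plan([([.57,-.22,.37],Rdown(YAW),1,34),(None,None,1,2)])
E
```

```text
rows 16 end [ 0.5702 -0.22    0.3699]
[-0.11,-0.8,0.08,0,0.47,0,1,-0.11,-0.8,0.07,0,0.46,0,1,-0.11,-0.8,0.07,0,0.47,0,1,-0.11,-0.8,0.07,0,0.47,0,1,-0.12,-0.8,0.06,0,0.47,0,1,-0.12,-0.8,0.06,0,0.46,0,1,-0.12,-0.8,0.05,-0.01,0.47,0,1,-0.13,-0.8,0.04,0,0.47,0,1,-0.12,-0.8,0.05,0,0.47,0,1,-0.13,-0.8,0.03,0,0.46,0,1]
[-0.13,-0.8,0.04,0,0.47,0,1,-0.13,-0.8,0.03,0,0.47,0,1,-0.13,-0.8,0.02,0,0.47,0,1,-0.13,-0.8,0.02,0,0.46,0,1,0,0,0,0,0,0,1,0,0,0,0,0,0,1]
```

Emit:
arm_command(
  motion=[-0.11, -0.8, 0.08, 0, 0.47, 0, 1, -0.11, -0.8, 0.07, 0, 0.46, 0, 1, -0.11, -0.8, 0.07, 0, 0.47, 0, 1, -0.11, -0.8, 0.07, 0, 0.47, 0, 1, -0.12, -0.8, 0.06, 0, 0.47, 0, 1, -0.12, -0.8, 0.06, 0, 0.46, 0, 1, -0.12, -0.8, 0.05, 0, 0.47, 0, 1, -0.13, -0.8, 0.04, 0, 0.47, 0, 1, -0.12, -0.8, 0.05, 0, 0.47, 0, 1, -0.13, -0.8, 0.03, 0, 0.46, 0, 1],
)

```text
t: 7.98
tool_pos: [0.516, -0.1046, 0.3725]
eef_rot: [[-0.954, -0.262, 0.144], [-0.259, 0.965, 0.038], [-0.149, -0.001, -0.989]]
force: [0.2, 0.3, -0.9]
grip_width: 1.002
finger_force: 0.0
```

Emit:
arm_command(
  motion=[-0.13, -0.8, 0.04, 0, 0.47, 0, 1, -0.13, -0.8, 0.03, 0, 0.47, 0, 1, -0.13, -0.8, 0.02, 0, 0.47, 0, 1, -0.13, -0.8, 0.02, 0, 0.46, 0, 1, 0, 0, 0, 0, 0, 0, 1, 0, 0, 0, 0, 0, 0, 1],
)

```text
t: 8.48
tool_pos: [0.5695, -0.2232, 0.3683]
eef_rot: [[-0.966, -0.258, -0.003], [-0.258, 0.966, -0.003], [0.004, -0.002, -1.0]]
force: [0.9, 0.5, 0.0]
grip_width: 1.0
finger_force: 0.0
```

Run:
```python
from h import *
s=manip.state(); print(np.round(s["tool_pos"],4),np.round(s["joints"],2))
p=manip.capture("wrist"); im=p["color"].copy(); cv2.imwrite("pics/w3raw.png",im)
print(np.round(p["eye"],3),[[np.round(a["extent"]).astype(int).tolist(),round(a["p"],2)] for a in manip.spot_in("lamp1_mid",p)])
th=np.linspace(0,2*np.pi,40)
for x,y in [(.435,-.135),(.601,-.159),(.513,-.241),(.444,-.339),(.589,-.335)]:
  for z,r in((0,.03),(.1,.0135)):
    q=np.array([proj(p,[x+r*np.cos(t),y+r*np.sin(t),z]) for t in th]); cv2.polylines(im,[np.round(q).astype(int)],True,(0,0,255),1)
cv2.imwrite("pics/w3.png",cv2.resize(im,(768,576)))
```

```text
[ 0.5695 -0.2232  0.3683] [-0.29  0.43  0.89  1.47 -0.33  1.41  2.44]
[ 0.505 -0.24   0.501] [[[316, 51, 366, 98], 0.95]]
```

View pics/w3.png

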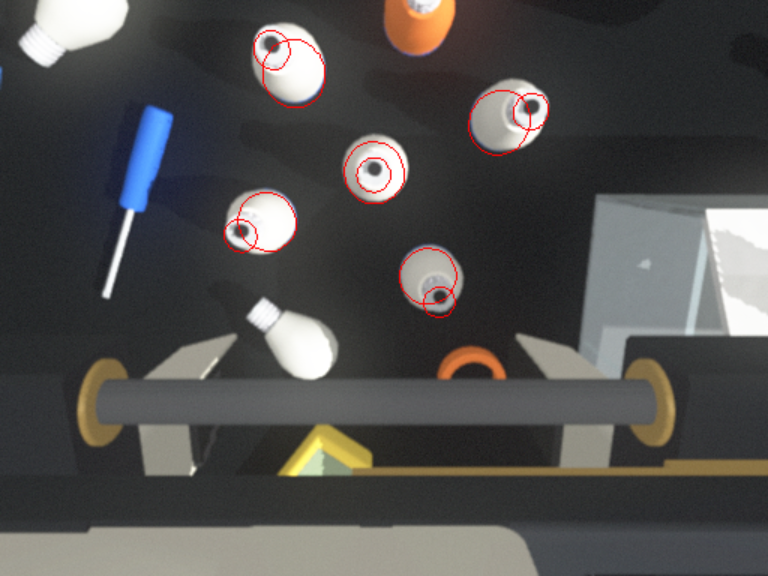

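The wrist view shows the lamp tops, as dark holes, at (531,106), (440,295), (374,168), (272,43) and (240,230). All five are about 6 px above the predicted spots, a consistent 4 mm shift, so I adopt that. The orange look-alike at (418,20) stays. Starting with lamp 1.

```bash
cat >> h.py <<'E'
YP=1.05
LAMPS={1:(.431,-.137),2:(.597,-.161),3:(.509,-.243),4:(.440,-.341),5:(.585,-.337)}
def pick(i,zt=.2,xy=None):
    x,y=xy or LAMPS[i]; Rd=Rdown(YP)
    a=plan([([x,y,zt],Rd,.2,36),([x,y,.16],Rd,.2,30),([x,y,.096],Rd,.2,16),(None,None,-1,2)]); return a
def carry():
    s=manip.state(); x,y,_=s["tool_pos"]
    return plan([([x,y,.3],None,-1,34),(pan(-.03,-.13,.2),Rpan(),-1,36),(pan(-.001,0,.16),Rpan(),-1,30),(None,None,-1,2)])
def insert():
    a=plan([(pan(-.001,0,.034),Rpan(),-1,14),(None,None,-1,1)])
    print("retreat"); return plan([(None,None,0,5),(pan(-.001,0,.16),Rpan(),0,25),(pan(-.03,-.13,.2),Rpan(),.2,36)],a)
E
python3 -c "
from h import *
pick(1)"
```

```text
rows 20 end [ 0.4311 -0.1369  0.0961]
[0.25,0.27,0.39,0,0,0.89,0.2,0.28,0.24,0.38,0,0,0.89,0.2,0.28,0.23,0.39,0,0,0.89,0.2,0.31,0.2,0.38,0,0,0.9,0.2,0.32,0.19,0.39,0,0,0.89,0.2,0.33,0.16,0.38,0,0,0.89,0.2,0.34,0.13,0.39,0,0,0.89,0.2,0.35,0.12,0.38,0,0,0.89,0.2,0.35,0.08,0.39,0,0,0.89,0.2,0.37,0.06,0.39,-0.01,0,0.9,0.2]
[0.36,0.04,0.38,0,0,0.89,0.2,0,0,0.5,0,0,0,0.2,0,0,0.5,0,0,0,0.2,0,0,0.32,0,0,0,0.2,0,0,0.32,0,0,0,0.2,0,0,0.32,0,0,0,0.2,0,0,0.32,0,0,0,0.2,0,0,0.32,0,0,0,0.2,0,0,0,0,0,0,-1,0,0,0,0,0,0,-1]
```

Emit:
arm_command(
  motion=[0.25, 0.27, 0.39, 0, 0, 0.89, 0.2, 0.28, 0.24, 0.38, 0, 0, 0.89, 0.2, 0.28, 0.23, 0.39, 0, 0, 0.89, 0.2, 0.31, 0.2, 0.38, 0, 0, 0.9, 0.2, 0.32, 0.19, 0.39, 0, 0, 0.89, 0.2, 0.33, 0.16, 0.38, 0, 0, 0.89, 0.2, 0.34, 0.13, 0.39, 0, 0, 0.89, 0.2, 0.35, 0.12, 0.38, 0, 0, 0.89, 0.2, 0.35, 0.08, 0.39, 0, 0, 0.89, 0.2, 0.37, 0.06, 0.39, 0, 0, 0.9, 0.2],
)

```text
t: 9.42
tool_pos: [0.4429, -0.1426, 0.2154]
eef_rot: [[-0.9, 0.435, 0.002], [0.435, 0.9, 0.002], [-0.001, 0.003, -1.0]]
force: [0.0, 0.9, -0.4]
grip_width: 0.602
finger_force: 0.0
```

Emit:
arm_command(
  motion=[0.36, 0.04, 0.38, 0, 0, 0.89, 0.2, 0, 0, 0.5, 0, 0, 0, 0.2, 0, 0, 0.5, 0, 0, 0, 0.2, 0, 0, 0, 0, 0, 0, 0.2],
)

```text
t: 9.75
tool_pos: [0.4297, -0.1343, 0.1585]
eef_rot: [[-0.869, 0.495, -0.002], [0.495, 0.869, 0.002], [0.003, 0.001, -1.0]]
force: [-0.2, -0.1, -0.2]
grip_width: 0.606
finger_force: 0.0
```

Emit:
arm_command(
  motion=[0, 0, 0.32, 0, 0, 0, 0.2, 0, 0, 0.32, 0, 0, 0, 0.2, 0, 0, 0.32, 0, 0, 0, 0.2, 0, 0, 0.32, 0, 0, 0, 0.2, 0, 0, 0.32, 0, 0, 0, 0.2, 0, 0, 0, 0, 0, 0, 0.2],
)

```text
t: 10.25
tool_pos: [0.4313, -0.1357, 0.0962]
eef_rot: [[-0.868, 0.496, -0.0], [0.496, 0.868, 0.001], [0.0, 0.001, -1.0]]
force: [0.3, -0.9, 0.1]
grip_width: 0.599
finger_force: 0.0
```

Emit:
arm_command(
  motion=[0, 0, 0, 0, 0, 0, -1, 0, 0, 0, 0, 0, 0, -1, 0, 0, 0, 0, 0, 0, -1, 0, 0, 0, 0, 0, 0, -1, 0, 0, 0, 0, 0, 0, -1, 0, 0, 0, 0, 0, 0, -1, 0, 0, 0, 0, 0, 0, -1, 0, 0, 0, 0, 0, 0, -1, 0, 0, 0, 0, 0, 0, -1],
)

```text
t: 11.0
tool_pos: [0.4322, -0.1366, 0.0969]
eef_rot: [[-0.868, 0.496, 0.001], [0.496, 0.868, 0.0], [-0.001, 0.001, -1.0]]
force: [0.0, 1.6, 8.1]
grip_width: 0.284
finger_force: 30.0
```

Run:
```python
from h import *
s=manip.state(); print(np.round(s["tool_pos"],4),np.round(s["joints"],2))
carry()
```

```text
[ 0.4322 -0.1366  0.0969] [-0.47  0.5   0.9   2.2  -0.62  0.71  1.91]
rows 26 end [0.4141 0.2135 0.353 ]
[0,0,-0.85,0,0,0,-1,0,0,-0.84,0,0,0,-1,0,0,-0.85,0,0,0,-1,0,0,-0.85,0,0,0,-1,0,0,-0.84,0,0,0,-1,-0.01,0,-0.85,0,0,0,-1,0.25,0.33,-0.14,-0.2,-0.48,-0.74,-1,0.22,0.34,-0.15,-0.2,-0.47,-0.74,-1,0.2,0.37,-0.14,-0.19,-0.48,-0.73,-1,0.17,0.37,-0.15,-0.2,-0.47,-0.74,-1]
[0.14,0.38,-0.15,-0.2,-0.48,-0.74,-1,0.12,0.4,-0.14,-0.2,-0.47,-0.74,-1,0.08,0.4,-0.15,-0.19,-0.48,-0.74,-1,0.06,0.41,-0.14,-0.2,-0.48,-0.73,-1,0.02,0.41,-0.13,-0.2,-0.47,-0.74,-1,0,0.42,-0.13,-0.2,-0.48,-0.74,-1,-0.04,0.42,-0.13,-0.19,-0.47,-0.74,-1,-0.06,0.42,-0.11,-0.2,-0.48,-0.74,-1,-0.09,0.41,-0.1,-0.2,-0.47,-0.74,-1,-0.15,0.65,0.2,0,0,0,-1]
[-0.14,0.65,0.2,0,0,0,-1,-0.15,0.65,0.2,0,0,0,-1,-0.14,0.65,0.2,0,0,0,-1,-0.15,0.65,0.2,0,0,0,-1,0,0,0,0,0,0,-1,0,0,0,0,0,0,-1]
```

Emit:
arm_command(
  motion=[0, 0, -0.85, 0, 0, 0, -1, 0, 0, -0.84, 0, 0, 0, -1, 0, 0, -0.85, 0, 0, 0, -1, 0, 0, -0.85, 0, 0, 0, -1, 0, 0, -0.84, 0, 0, 0, -1, 0, 0, -0.85, 0, 0, 0, -1, 0.25, 0.33, -0.14, -0.2, -0.48, -0.74, -1, 0.22, 0.34, -0.15, -0.2, -0.47, -0.74, -1, 0.2, 0.37, -0.14, -0.19, -0.48, -0.73, -1, 0.17, 0.37, -0.15, -0.2, -0.47, -0.74, -1],
)

```text
t: 11.83
tool_pos: [0.4234, -0.0727, 0.322]
eef_rot: [[-0.946, 0.283, 0.159], [0.286, 0.958, -0.0], [-0.153, 0.045, -0.987]]
force: [-0.5, 0.1, -1.8]
grip_width: 0.283
finger_force: 30.0
```

Emit:
arm_command(
  motion=[0.14, 0.38, -0.15, -0.2, -0.48, -0.74, -1, 0.12, 0.4, -0.14, -0.2, -0.47, -0.74, -1, 0.08, 0.4, -0.15, -0.19, -0.48, -0.74, -1, 0.06, 0.41, -0.14, -0.2, -0.48, -0.73, -1, 0.02, 0.41, -0.13, -0.2, -0.47, -0.74, -1, 0, 0.42, -0.13, -0.2, -0.48, -0.74, -1, -0.04, 0.42, -0.13, -0.19, -0.47, -0.74, -1, -0.06, 0.42, -0.11, -0.2, -0.48, -0.74, -1, -0.09, 0.41, -0.1, -0.2, -0.47, -0.74, -1, -0.15, 0.65, 0.2, 0, 0, 0, -1],
)

```text
t: 12.67
tool_pos: [0.4079, 0.1, 0.3688]
eef_rot: [[-0.841, -0.255, 0.477], [-0.22, 0.967, 0.129], [-0.494, 0.003, -0.869]]
force: [1.1, -0.1, -0.2]
grip_width: 0.287
finger_force: 30.0
```

Emit:
arm_command(
  motion=[-0.14, 0.65, 0.2, 0, 0, 0, -1, -0.15, 0.65, 0.2, 0, 0, 0, -1, -0.14, 0.65, 0.2, 0, 0, 0, -1, -0.15, 0.65, 0.2, 0, 0, 0, -1, 0, 0, 0, 0, 0, 0, -1, 0, 0, 0, 0, 0, 0, -1],
)

```text
t: 13.17
tool_pos: [0.4167, 0.2116, 0.3511]
eef_rot: [[-0.843, -0.255, 0.474], [-0.222, 0.967, 0.125], [-0.49, 0.001, -0.872]]
force: [-0.2, 0.0, -0.7]
grip_width: 0.289
finger_force: 30.0
```

Run:
```python
from h import *
s=manip.state(); print(np.round(s["tool_pos"],4),pan(-.001,0,.16),np.round(s["joints"],2),s["grip_width"])
p=manip.capture("wrist"); im=p["color"].copy(); cv2.imwrite("pics/w4raw.png",im)
R=np.array(s["eef_rot"]);t=np.array(s["tool_pos"]); th=np.linspace(0,2*np.pi,40)
q=np.array([proj(p,t+R@np.array([.03*np.cos(a),.03*np.sin(a),.096])) for a in th]); cv2.polylines(im,[np.round(q).astype(int)],True,(0,0,255),1)
for h in(.042,.05):
  q=np.array([proj(p,pan(h*a,h*b,.003)) for a,b in((-1,-1),(-1,1),(1,1),(1,-1))]); cv2.polylines(im,[np.round(q).astype(int)],True,(0,255,0),1)
cv2.imwrite("pics/w4.png",cv2.resize(im,(768,576)))
insert()
```

```text
[0.4167 0.2116 0.3511] [0.41394103 0.21338937 0.35306406] [-1.02 -0.19  0.21  2.16  0.44  0.77  0.77] 0.28858671472710373
rows 10 end [0.4749 0.2302 0.2439]
[0,0.01,0.34,-0.01,-0.02,-0.01,-1,0,0.01,0.35,0,-0.01,-0.02,-1,0,0.01,0.34,-0.01,-0.02,-0.01,-1,0,0.01,0.34,0,-0.01,-0.01,-1,0,0.01,0.34,-0.01,-0.02,-0.02,-1,0,0.02,0.35,0,-0.01,-0.01,-1,0,0.01,0.34,-0.01,-0.02,-0.01,-1,0,0.01,0.34,-0.01,-0.01,-0.02,-1,0,0.01,0.35,0,-0.02,-0.01,-1,0,0,0,0,0,0,-1]
retreat
rows 15 end [0.4047 0.0759 0.3731]
[0,0,0,0,0,0,0,0,0,0,0,0,0,0,0,0,0,0,0,0,0,0,0,0,0,0,0,0,0,0,0,0,0,0,0,0,0,-0.53,0,0,0,0,0,0,-0.52,0,0,0,0,0,0,-0.53,0,0,0,0,0,0,-0.52,0,0,0,0,0,0,-0.53,0,0,0,0]
[0,0,-0.52,0,0,0,0,0.18,-0.81,-0.25,0,0,0,0.2,0.18,-0.82,-0.25,0,0,0,0.2,0.19,-0.81,-0.25,0,0,0,0.2,0.18,-0.82,-0.25,0,0,0,0.2]
```

View pics/w4.png

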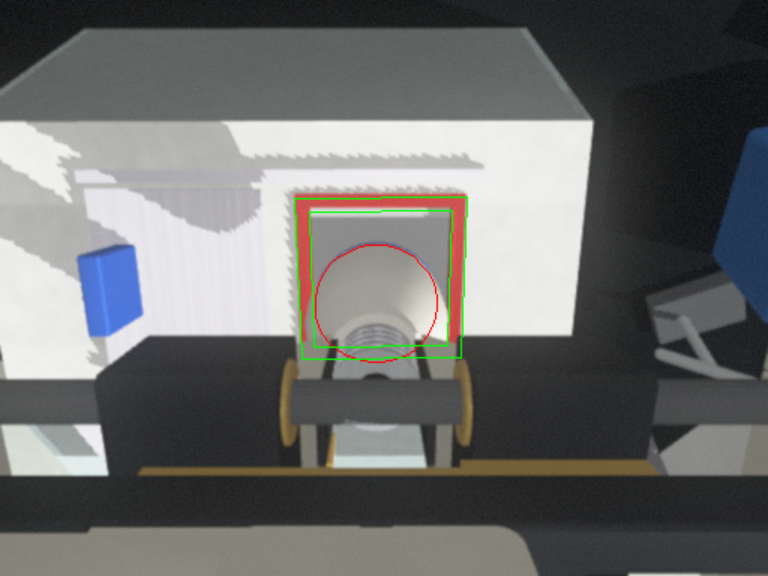

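The lamp's flat end, about (375,305), sits where predicted and is well centred on the port. Inserting it.

Emit:
arm_command(
  motion=[0, 0.01, 0.34, -0.01, -0.02, -0.01, -1, 0, 0.01, 0.35, 0, -0.01, -0.02, -1, 0, 0.01, 0.34, -0.01, -0.02, -0.01, -1, 0, 0.01, 0.34, 0, -0.01, -0.01, -1, 0, 0.01, 0.34, -0.01, -0.02, -0.02, -1, 0, 0.02, 0.35, 0, -0.01, -0.01, -1, 0, 0.01, 0.34, -0.01, -0.02, -0.01, -1, 0, 0.01, 0.34, -0.01, -0.01, -0.02, -1, 0, 0.01, 0.35, 0, -0.02, -0.01, -1, 0, 0, 0, 0, 0, 0, -1],
)

```text
t: 14.05
tool_pos: [0.4752, 0.2292, 0.2431]
eef_rot: [[-0.836, -0.261, 0.482], [-0.227, 0.965, 0.13], [-0.5, -0.0, -0.866]]
force: [-1.1, -0.2, -0.7]
grip_width: 0.287
finger_force: 30.0
```

Emit:
arm_command(
  motion=[0, 0, 0, 0, 0, 0, 0, 0, 0, 0, 0, 0, 0, 0, 0, 0, 0, 0, 0, 0, 0, 0, 0, 0, 0, 0, 0, 0, 0, 0, 0, 0, 0, 0, 0, 0, 0, -0.53, 0, 0, 0, 0, 0, 0, -0.52, 0, 0, 0, 0, 0, 0, -0.53, 0, 0, 0, 0, 0, 0, -0.52, 0, 0, 0, 0, 0, 0, -0.53, 0, 0, 0, 0],
)

```text
t: 14.88
tool_pos: [0.4236, 0.2167, 0.3367]
eef_rot: [[-0.835, -0.263, 0.483], [-0.227, 0.965, 0.133], [-0.501, 0.002, -0.865]]
force: [0.5, 0.8, 0.2]
grip_width: 0.5
finger_force: 0.0
```

Emit:
arm_command(
  motion=[0, 0, -0.52, 0, 0, 0, 0, 0, 0, 0, 0, 0, 0, 0],
)

```text
t: 15.05
tool_pos: [0.4139, 0.2149, 0.3574]
eef_rot: [[-0.833, -0.264, 0.486], [-0.226, 0.964, 0.138], [-0.505, 0.005, -0.863]]
force: [0.7, -0.1, -0.2]
grip_width: 0.5
finger_force: 0.0
```

Run:
```python
from h import *
s=manip.state(); print(np.round(s["tool_pos"],4))
p=manip.capture("wrist"); S=manip.capture("side"); C=manip.capture("scene")
im=np.hstack([cv2.resize(p["color"][90:290,150:400],(500,400)),cv2.resize(S["color"][80:230,120:290],(300,265)).copy() if 0 else cv2.resize(S["color"][80:240,125:285],(300,400))]); cv2.imwrite("pics/w5.png",im)
e=plan([(pan(-.03,-.13,.2),Rpan(),.2,36)])
x,y=LAMPS[2]; Rd=Rdown(YP)
plan([([x,y,.2],Rd,.2,36),([x,y,.16],Rd,.2,30),(None,None,.2,1)],e)
# lamp recheck in scene
g=cv2.cvtColor(C["color"],cv2.COLOR_BGR2GRAY); n,l,st,c=cv2.connectedComponentsWithStats((g>85).astype(np.uint8))
print([x.tolist() for x in st[1:] if 150<x[4]<900 and 15<x[2]<25 and 22<x[3]<34])
```

```text
[0.4139 0.2149 0.3574]
rows 4 end [0.4047 0.076  0.3731]
[0.18,-0.82,-0.25,0,0.01,0,0.2,0.19,-0.81,-0.25,0.01,0,0,0.2,0.18,-0.82,-0.25,0,0.01,-0.01,0.2,0.19,-0.82,-0.25,0.01,0,0,0.2]
rows 16 end [ 0.5971 -0.1612  0.1601]
[-0.04,-0.54,0.41,0.2,0.48,0.74,0.2,-0.08,-0.52,0.41,0.2,0.47,0.74,0.2,-0.14,-0.52,0.42,0.19,0.48,0.74,0.2,-0.17,-0.5,0.42,0.2,0.48,0.74,0.2,-0.23,-0.48,0.41,0.2,0.48,0.74,0.2,-0.26,-0.45,0.42,0.2,0.47,0.74,0.2,-0.31,-0.44,0.41,0.2,0.48,0.74,0.2,-0.35,-0.41,0.41,0.2,0.48,0.73,0.2,-0.39,-0.38,0.4,0.19,0.47,0.74,0.2,-0.43,-0.35,0.39,0.2,0.48,0.74,0.2]
[-0.45,-0.32,0.38,0.2,0.48,0.74,0.2,-0.5,-0.28,0.36,0.2,0.48,0.74,0.2,-0.52,-0.25,0.35,0.2,0.47,0.74,0.2,0,0,0.5,0,0,0,0.2,0,0,0.5,0,0,0,0.2,0,0,0,0,0,0,0.2]
[[247, 125, 18, 29, 384], [185, 221, 20, 29, 429], [260, 238, 21, 30, 456], [300, 243, 24, 24, 330], [220, 244, 22, 29, 470], [182, 257, 22, 29, 485], [223, 281, 22, 30, 497]]
```

View pics/w5.png

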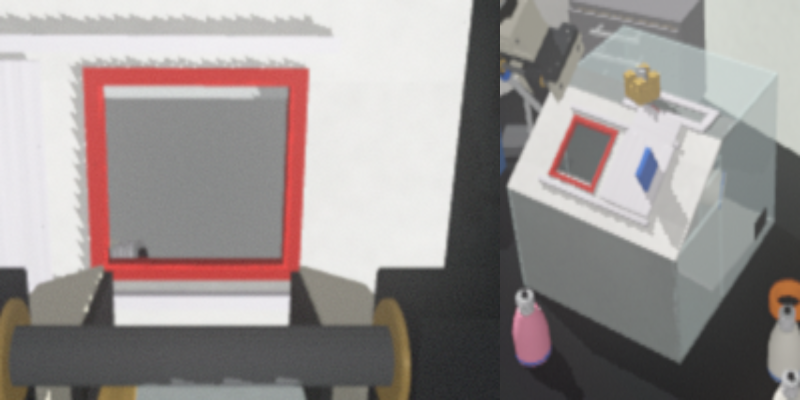

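Lamp 1 has slid inside; its screw base shows deep at the lower left of the port. The other lamps have not moved. Next is lamp 2.

```bash
cat >> h.py <<'E'
def cycle(i,xy=None):
    x,y=xy or LAMPS[i]; Rd=Rdown(YP)
    s=manip.state(); 
    wp=[(pan(-.03,-.13,.2),Rpan(),.2,36)] if s["tool_pos"][1]>.14 else []
    e=plan(wp+[([x,y,.19],Rd,.2,36),([x,y,.15],Rd,.2,30),([x,y,.096],Rd,.2,18),(None,None,.2,1),(None,None,-1,9)])
    print("carry"); e=plan([([x,y,.3],None,-1,34),(pan(-.03,-.13,.2),Rpan(),-1,36),(pan(-.001,0,.15),Rpan(),-1,30),(None,None,-1,2)],e)
E
python3 -c "
from h import *
cycle(2)"
```

```text
rows 33 end [ 0.5969 -0.1611  0.0961]
[0.18,-0.82,-0.25,0,0.01,0,0.2,0.19,-0.81,-0.25,0.01,0,0,0.2,0.18,-0.82,-0.25,0,0.01,-0.01,0.2,0.19,-0.82,-0.25,0.01,0,0,0.2,-0.03,-0.54,0.42,0.2,0.48,0.74,0.2,-0.08,-0.52,0.43,0.2,0.47,0.74,0.2,-0.12,-0.52,0.44,0.19,0.48,0.74,0.2,-0.17,-0.5,0.43,0.2,0.48,0.74,0.2,-0.22,-0.48,0.44,0.2,0.48,0.74,0.2,-0.26,-0.46,0.44,0.2,0.47,0.74,0.2]
[-0.3,-0.43,0.43,0.2,0.48,0.74,0.2,-0.35,-0.41,0.42,0.2,0.48,0.73,0.2,-0.38,-0.38,0.42,0.19,0.47,0.74,0.2,-0.42,-0.36,0.41,0.2,0.48,0.74,0.2,-0.46,-0.31,0.4,0.2,0.48,0.74,0.2,-0.49,-0.29,0.38,0.2,0.48,0.74,0.2,-0.52,-0.25,0.37,0.2,0.47,0.74,0.2,0,0,0.5,0,0,0,0.2,0,0,0.5,0,0,0,0.2,0,0,0.34,0,0,0,0.2]
[0,0,0.34,0,0,0,0.2,0,0,0.33,0,0,0,0.2,0,0,0.34,0,0,0,0.2,0,0,0,0,0,0,0.2,0,0,0,0,0,0,-1,0,0,0,0,0,0,-1,0,0,0,0,0,0,-1,0,0,0,0,0,0,-1,0,0,0,0,0,0,-1,0,0,0,0,0,0,-1]
[0,0,0,0,0,0,-1,0,0,0,0,0,0,-1,0,0,0,0,0,0,-1]
carry
rows 26 end [0.419  0.2147 0.3443]
[0,0,-0.85,0,0,0,-1,0,0,-0.85,0,0,0,-1,0,0,-0.85,0,0,0,-1,0,0,-0.85,0,0,0,-1,0,0,-0.85,0,0,0,-1,0,0,-0.85,0,0,0,-1,0.55,0.21,-0.14,-0.2,-0.48,-0.74,-1,0.53,0.25,-0.16,-0.2,-0.47,-0.74,-1,0.5,0.28,-0.17,-0.2,-0.48,-0.74,-1,0.48,0.31,-0.19,-0.19,-0.48,-0.74,-1]
[0.46,0.34,-0.2,-0.2,-0.47,-0.74,-1,0.43,0.37,-0.21,-0.2,-0.48,-0.73,-1,0.39,0.4,-0.22,-0.2,-0.48,-0.74,-1,0.36,0.43,-0.23,-0.2,-0.47,-0.74,-1,0.33,0.44,-0.24,-0.2,-0.48,-0.74,-1,0.29,0.48,-0.24,-0.19,-0.48,-0.74,-1,0.26,0.49,-0.24,-0.2,-0.47,-0.74,-1,0.21,0.51,-0.24,-0.2,-0.48,-0.74,-1,0.18,0.52,-0.25,-0.2,-0.48,-0.74,-1,-0.15,0.65,0.25,0,0,0,-1]
[-0.14,0.65,0.25,0,0,0,-1,-0.15,0.65,0.25,0,0,0,-1,-0.14,0.65,0.25,0,0,0,-1,-0.15,0.65,0.26,0,0,0,-1,0,0,0,0,0,0,-1,0,0,0,0,0,0,-1]
```

Emit:
arm_command(
  motion=[0.18, -0.82, -0.25, 0, 0.01, 0, 0.2, 0.19, -0.81, -0.25, 0.01, 0, 0, 0.2, 0.18, -0.82, -0.25, 0, 0.01, -0.01, 0.2, 0.19, -0.82, -0.25, 0.01, 0, 0, 0.2, -0.03, -0.54, 0.42, 0.2, 0.48, 0.74, 0.2, -0.08, -0.52, 0.43, 0.2, 0.47, 0.74, 0.2, -0.12, -0.52, 0.44, 0.19, 0.48, 0.74, 0.2, -0.17, -0.5, 0.43, 0.2, 0.48, 0.74, 0.2, -0.22, -0.48, 0.44, 0.2, 0.48, 0.74, 0.2, -0.26, -0.46, 0.44, 0.2, 0.47, 0.74, 0.2],
)

```text
t: 16.03
tool_pos: [0.4939, -0.0353, 0.2881]
eef_rot: [[-0.954, 0.101, 0.282], [0.111, 0.994, 0.021], [-0.279, 0.051, -0.959]]
force: [0.2, 2.0, -1.7]
grip_width: 0.6
finger_force: 0.0
```

Emit:
arm_command(
  motion=[-0.3, -0.43, 0.43, 0.2, 0.48, 0.74, 0.2, -0.35, -0.41, 0.42, 0.2, 0.48, 0.73, 0.2, -0.38, -0.38, 0.42, 0.19, 0.47, 0.74, 0.2, -0.42, -0.36, 0.41, 0.2, 0.48, 0.74, 0.2, -0.46, -0.31, 0.4, 0.2, 0.48, 0.74, 0.2, -0.49, -0.29, 0.38, 0.2, 0.48, 0.74, 0.2, -0.52, -0.25, 0.37, 0.2, 0.47, 0.74, 0.2, 0, 0, 0.5, 0, 0, 0, 0.2, 0, 0, 0.5, 0, 0, 0, 0.2, 0, 0, 0.34, 0, 0, 0, 0.2],
)

```text
t: 16.87
tool_pos: [0.5932, -0.1568, 0.1366]
eef_rot: [[-0.873, 0.487, 0.001], [0.487, 0.873, -0.004], [-0.003, -0.003, -1.0]]
force: [0.4, 1.1, -0.1]
grip_width: 0.6
finger_force: 0.0
```

Emit:
arm_command(
  motion=[0, 0, 0.34, 0, 0, 0, 0.2, 0, 0, 0.33, 0, 0, 0, 0.2, 0, 0, 0.34, 0, 0, 0, 0.2, 0, 0, 0, 0, 0, 0, 0.2],
)

```text
t: 17.2
tool_pos: [0.5935, -0.1548, 0.0973]
eef_rot: [[-0.874, 0.486, 0.002], [0.486, 0.874, -0.001], [-0.003, 0.0, -1.0]]
force: [-1.3, 1.1, -0.5]
grip_width: 0.598
finger_force: 0.0
```

Emit:
arm_command(
  motion=[0, 0, 0, 0, 0, 0, -1, 0, 0, 0, 0, 0, 0, -1, 0, 0, 0, 0, 0, 0, -1, 0, 0, 0, 0, 0, 0, -1, 0, 0, 0, 0, 0, 0, -1, 0, 0, 0, 0, 0, 0, -1, 0, 0, 0, 0, 0, 0, -1, 0, 0, 0, 0, 0, 0, -1, 0, 0, 0, 0, 0, 0, -1],
)

```text
t: 17.95
tool_pos: [0.5949, -0.156, 0.1001]
eef_rot: [[-0.874, 0.486, 0.006], [0.486, 0.874, -0.002], [-0.006, 0.001, -1.0]]
force: [-1.2, 0.3, 4.0]
grip_width: 0.289
finger_force: 29.9
```

```bash
python3 -c "
from h import *
print(manip.state()['tool_pos']);carry()"
```

```text
[ 0.59489005 -0.15597014  0.10014255]
rows 26 end [0.414  0.2134 0.3533]
[-0.01,0,-0.83,0,0,0,-1,0,0,-0.84,0,0,0,-1,-0.01,0,-0.83,0,0,0,-1,0,0,-0.83,0,0,0,-1,-0.01,0,-0.83,0,0,0,-1,0,0,-0.84,0,0,0,-1,0.54,0.21,-0.14,-0.2,-0.47,-0.73,-1,0.51,0.25,-0.16,-0.19,-0.47,-0.72,-1,0.5,0.28,-0.18,-0.2,-0.48,-0.73,-1,0.47,0.3,-0.19,-0.19,-0.47,-0.73,-1]
[0.44,0.34,-0.2,-0.2,-0.47,-0.72,-1,0.42,0.37,-0.21,-0.2,-0.47,-0.73,-1,0.39,0.39,-0.22,-0.19,-0.47,-0.72,-1,0.35,0.42,-0.23,-0.2,-0.47,-0.73,-1,0.32,0.44,-0.23,-0.2,-0.48,-0.73,-1,0.29,0.47,-0.24,-0.19,-0.47,-0.72,-1,0.25,0.48,-0.24,-0.2,-0.47,-0.73,-1,0.21,0.5,-0.24,-0.19,-0.47,-0.73,-1,0.17,0.51,-0.25,-0.2,-0.47,-0.72,-1,-0.15,0.65,0.2,0,0,0,-1]
[-0.14,0.65,0.2,0,0,0,-1,-0.15,0.65,0.2,0,0,0,-1,-0.14,0.65,0.2,0,0,0,-1,-0.15,0.65,0.2,0,0,0,-1,0,0,0,0,0,0,-1,0,0,0,0,0,0,-1]
```

Emit:
arm_command(
  motion=[0, 0, -0.83, 0, 0, 0, -1, 0, 0, -0.84, 0, 0, 0, -1, -0.01, 0, -0.83, 0, 0, 0, -1, 0, 0, -0.83, 0, 0, 0, -1, -0.01, 0, -0.83, 0, 0, 0, -1, 0, 0, -0.84, 0, 0, 0, -1, 0.54, 0.21, -0.14, -0.2, -0.47, -0.73, -1, 0.51, 0.25, -0.16, -0.19, -0.47, -0.72, -1, 0.5, 0.28, -0.18, -0.2, -0.48, -0.73, -1, 0.47, 0.3, -0.19, -0.19, -0.47, -0.73, -1],
)

```text
t: 18.78
tool_pos: [0.5349, -0.0836, 0.3218]
eef_rot: [[-0.95, 0.264, 0.168], [0.268, 0.964, -0.001], [-0.163, 0.044, -0.986]]
force: [-0.8, 0.3, 0.7]
grip_width: 0.288
finger_force: 29.9
```

Emit:
arm_command(
  motion=[0.44, 0.34, -0.2, -0.2, -0.47, -0.72, -1, 0.42, 0.37, -0.21, -0.2, -0.47, -0.73, -1, 0.39, 0.39, -0.22, -0.19, -0.47, -0.72, -1, 0.35, 0.42, -0.23, -0.2, -0.47, -0.73, -1, 0.32, 0.44, -0.23, -0.2, -0.48, -0.73, -1, 0.29, 0.47, -0.24, -0.19, -0.47, -0.72, -1, 0.25, 0.48, -0.24, -0.2, -0.47, -0.73, -1, 0.21, 0.5, -0.24, -0.19, -0.47, -0.73, -1, 0.17, 0.51, -0.25, -0.2, -0.47, -0.72, -1, -0.15, 0.65, 0.2, 0, 0, 0, -1],
)

```text
t: 19.62
tool_pos: [0.4172, 0.0948, 0.3702]
eef_rot: [[-0.859, -0.227, 0.459], [-0.195, 0.974, 0.117], [-0.473, 0.011, -0.881]]
force: [0.1, 0.2, -1.4]
grip_width: 0.291
finger_force: 29.9
```

Emit:
arm_command(
  motion=[-0.14, 0.65, 0.2, 0, 0, 0, -1, -0.15, 0.65, 0.2, 0, 0, 0, -1, -0.14, 0.65, 0.2, 0, 0, 0, -1, -0.15, 0.65, 0.2, 0, 0, 0, -1, 0, 0, 0, 0, 0, 0, -1, 0, 0, 0, 0, 0, 0, -1],
)

```text
t: 20.12
tool_pos: [0.4305, 0.2061, 0.3522]
eef_rot: [[-0.861, -0.226, 0.456], [-0.196, 0.974, 0.112], [-0.469, 0.007, -0.883]]
force: [-0.2, -0.1, -0.5]
grip_width: 0.288
finger_force: 29.9
```

```bash
cat >> h.py <<'E'
def held(name):
    s=manip.state(); p=manip.capture("wrist"); im=p["color"].copy()
    R=np.array(s["eef_rot"]);t=np.array(s["tool_pos"]); th=np.linspace(0,2*np.pi,40)
    q=np.array([proj(p,t+R@np.array([.03*np.cos(a),.03*np.sin(a),.096])) for a in th]); cv2.polylines(im,[np.round(q).astype(int)],True,(0,0,255),1)
    for h in(.042,.05):
      q=np.array([proj(p,pan(h*a,h*b,.003)) for a,b in((-1,-1),(-1,1),(1,1),(1,-1))]); cv2.polylines(im,[np.round(q).astype(int)],True,(0,255,0),1)
    cv2.imwrite("pics/"+name+"raw.png",p["color"]); cv2.imwrite("pics/"+name+".png",cv2.resize(im[90:290,150:400],(750,600),interpolation=cv2.INTER_CUBIC))
    print(t.round(4),pan(-.001,0,.16).round(4),s["grip_width"])
    c=bR().T@(t+R[:,2]*.096-[box()[0],box()[1],0])-PORT; print("flat end rel port up,y,out mm",np.round([c@UP*1e3,c[1]*1e3,c@N*1e3],1))
def scene_lamps():
    C=manip.capture("scene"); g=cv2.cvtColor(C["color"],cv2.COLOR_BGR2GRAY); n,l,st,c=cv2.connectedComponentsWithStats((g>85).astype(np.uint8))
    print([x.tolist()[:4] for x in st[1:] if 150<x[4]<900 and 15<x[2]<26 and 18<x[3]<34])
E
python3 -c "
from h import *
held('w6');scene_lamps();insert()"
```

```text
[0.4305 0.2061 0.3522] [0.4139 0.2134 0.3531] 0.28842749031290477
flat end rel port up,y,out mm [  7.4 -12.6  56.3]
[[247, 125, 18, 29], [184, 221, 21, 29], [300, 243, 24, 24], [220, 244, 22, 29], [182, 257, 22, 29], [223, 281, 22, 30]]
rows 10 end [0.4746 0.2298 0.2439]
[0.02,0.04,0.33,-0.02,-0.05,-0.06,-1,0.03,0.04,0.33,-0.02,-0.05,-0.05,-1,0.02,0.04,0.33,-0.01,-0.04,-0.06,-1,0.03,0.04,0.33,-0.02,-0.05,-0.05,-1,0.03,0.03,0.33,-0.02,-0.05,-0.06,-1,0.02,0.04,0.33,-0.02,-0.05,-0.05,-1,0.03,0.04,0.33,-0.02,-0.05,-0.06,-1,0.04,0.04,0.33,-0.01,-0.05,-0.06,-1,0.03,0.03,0.33,-0.02,-0.04,-0.05,-1,0,0,0,0,0,0,-1]
retreat
rows 15 end [0.4047 0.076  0.3733]
[0,0,0,0,0,0,0,0,0,0,0,0,0,0,0,0,0,0,0,0,0,0,0,0,0,0,0,0,0,0,0,0,0,0,0,0,0,-0.52,0,0,0,0,0,0,-0.53,0,0,0,0,0,0,-0.52,0,0,0,0,0,0,-0.53,0,0,0,0,0,0,-0.52,0,0,0,0]
[0,0,-0.53,0,0,0,0,0.18,-0.81,-0.25,0,0,0,0.2,0.18,-0.81,-0.25,0,0,0,0.2,0.18,-0.82,-0.25,0,0,0,0.2,0.18,-0.81,-0.25,0,0,0,0.2]
```

View pics/w6.png

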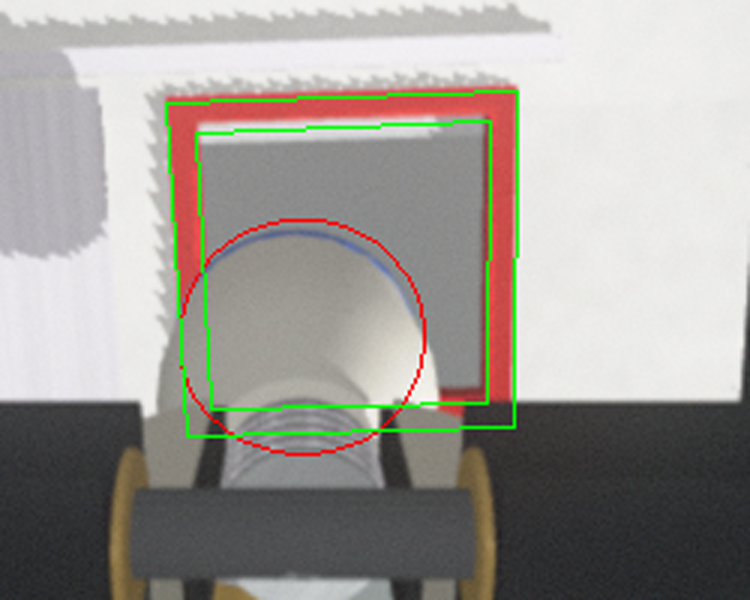

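The tool arrived slightly off: the flat end is about 12 mm off to -y and turned 2–3°, because some fast rows were clipped. The lamp itself sits about 4 mm up-slope in the grip. I'll align at the standoff first, then go in.

```bash
cat >> h.py <<'E'
def insert(up=-.001,pre=.16):
    a=plan([(pan(up,0,pre),Rpan(),-1,8),(None,None,-1,2)])
    print("in"); a=plan([(pan(up,0,.034),Rpan(),-1,14),(None,None,-1,1)],a)
    print("retreat"); return plan([(None,None,0,5),(pan(up,0,.17),Rpan(),0,28)],a)
E
python3 -c "
from h import *
insert(-.005)"
```

```text
rows 5 end [0.4106 0.2127 0.3509]
[0.14,0.1,-0.06,-0.05,-0.14,-0.17,-1,0.13,0.11,-0.06,-0.06,-0.15,-0.16,-1,0.14,0.11,-0.05,-0.05,-0.14,-0.17,-1,0,0,0,0,0,0,-1,0,0,0,0,0,0,-1]
in
rows 10 end [0.4714 0.2292 0.2418]
[0,0,0.35,0,0,0,-1,0,0,0.35,0,0,0,-1,0,0,0.35,0,0,0,-1,0,0,0.35,0,0,0,-1,0,0,0.35,0,0,0,-1,0,0,0.35,0,0,0,-1,0,0,0.35,0,0,0,-1,0,0,0.35,0,0,0,-1,0,0,0.35,0,0,0,-1,0,0,0,0,0,0,-1]
retreat
rows 10 end [0.4058 0.2113 0.3595]
[0,0,0,0,0,0,0,0,0,0,0,0,0,0,0,0,0,0,0,0,0,0,0,0,0,0,0,0,0,0,0,0,0,0,0,0,0,-0.68,0,0,0,0,0,0,-0.68,0,0,0,0,0,0,-0.68,0,0,0,0,0,0,-0.68,0,0,0,0,0,0,-0.68,0,0,0,0]
```

Emit:
arm_command(
  motion=[0.14, 0.1, -0.06, -0.05, -0.14, -0.17, -1, 0.13, 0.11, -0.06, -0.06, -0.15, -0.16, -1, 0.14, 0.11, -0.05, -0.05, -0.14, -0.17, -1, 0, 0, 0, 0, 0, 0, -1, 0, 0, 0, 0, 0, 0, -1],
)

```text
t: 20.63
tool_pos: [0.4101, 0.2136, 0.3513]
eef_rot: [[-0.835, -0.265, 0.483], [-0.229, 0.964, 0.134], [-0.501, 0.001, -0.865]]
force: [0.5, -0.5, -1.2]
grip_width: 0.285
finger_force: 29.9
```

Aligned within 1 mm. Going in.

Emit:
arm_command(
  motion=[0, 0, 0.35, 0, 0, 0, -1, 0, 0, 0.35, 0, 0, 0, -1, 0, 0, 0.35, 0, 0, 0, -1, 0, 0, 0.35, 0, 0, 0, -1, 0, 0, 0.35, 0, 0, 0, -1, 0, 0, 0.35, 0, 0, 0, -1, 0, 0, 0.35, 0, 0, 0, -1, 0, 0, 0.35, 0, 0, 0, -1, 0, 0, 0.35, 0, 0, 0, -1, 0, 0, 0, 0, 0, 0, -1],
)

```text
t: 21.47
tool_pos: [0.472, 0.2299, 0.2405]
eef_rot: [[-0.836, -0.263, 0.482], [-0.229, 0.965, 0.13], [-0.499, -0.001, -0.867]]
force: [-0.3, -0.5, -1.1]
grip_width: 0.289
finger_force: 29.9
```

Emit:
arm_command(
  motion=[0, 0, 0, 0, 0, 0, 0, 0, 0, 0, 0, 0, 0, 0, 0, 0, 0, 0, 0, 0, 0, 0, 0, 0, 0, 0, 0, 0, 0, 0, 0, 0, 0, 0, 0, 0, 0, -0.68, 0, 0, 0, 0, 0, 0, -0.68, 0, 0, 0, 0, 0, 0, -0.68, 0, 0, 0, 0, 0, 0, -0.68, 0, 0, 0, 0, 0, 0, -0.68, 0, 0, 0, 0],
)

```text
t: 22.3
tool_pos: [0.4051, 0.2119, 0.3615]
eef_rot: [[-0.835, -0.264, 0.483], [-0.228, 0.965, 0.133], [-0.501, 0.001, -0.865]]
force: [0.1, 0.2, -0.5]
grip_width: 0.503
finger_force: 0.0
```

```bash
cat >> h.py <<'E'
def approach(xy):
    x,y=xy; Rd=Rdown(YP)
    return plan([(pan(-.03,-.13,.2),Rpan(),.2,34),([x,y,.2],Rd,.2,30),(None,None,.2,2)])
def descend(xy):
    x,y=xy; Rd=Rdown(YP)
    e=plan([([x,y,.16],Rd,.2,14),([x,y,.097],Rd,.2,16),(None,None,.2,1)])
E
python3 -c "
from h import *
p=manip.capture('wrist')['color']; print(p[150:240,215:305].mean((0,1)), p[150:240,215:305].std((0,1)))
cv2.imwrite('pics/w7.png',p)
scene_lamps();approach(LAMPS[3])"
```

```text
[129.36283951 130.36703704 152.57234568] [34.62798165 34.52431206 29.46812592]
[[301, 66, 18, 22], [247, 125, 18, 29], [185, 221, 20, 29], [300, 243, 24, 24], [220, 244, 22, 29], [182, 257, 22, 29], [223, 282, 22, 29]]
rows 20 end [ 0.509  -0.2428  0.1999]
[0.14,-0.66,-0.14,0.01,0.02,0,0.2,0.13,-0.66,-0.13,0.02,0.01,0,0.2,0.14,-0.66,-0.14,0.01,0.02,-0.01,0.2,0.14,-0.66,-0.13,0.02,0.01,0,0.2,0.14,-0.66,-0.13,0.01,0.02,0,0.2,0.14,-0.64,0.3,0.2,0.48,0.74,0.2,0.09,-0.65,0.32,0.2,0.47,0.74,0.2,0.03,-0.65,0.33,0.19,0.48,0.74,0.2,-0.01,-0.64,0.35,0.2,0.48,0.74,0.2,-0.06,-0.63,0.35,0.2,0.47,0.74,0.2]
[-0.12,-0.62,0.35,0.2,0.48,0.74,0.2,-0.16,-0.61,0.37,0.2,0.48,0.74,0.2,-0.22,-0.59,0.36,0.2,0.47,0.73,0.2,-0.26,-0.57,0.36,0.19,0.48,0.74,0.2,-0.31,-0.55,0.37,0.2,0.48,0.74,0.2,-0.35,-0.52,0.35,0.2,0.47,0.74,0.2,-0.4,-0.5,0.35,0.2,0.48,0.74,0.2,-0.44,-0.46,0.35,0.2,0.48,0.74,0.2,0,0,0,0,0,0,0.2,0,0,0,0,0,0,0.2]
```

Emit:
arm_command(
  motion=[0.14, -0.66, -0.14, 0.01, 0.02, 0, 0.2, 0.13, -0.66, -0.13, 0.02, 0.01, 0, 0.2, 0.14, -0.66, -0.14, 0.01, 0.02, -0.01, 0.2, 0.14, -0.66, -0.13, 0.02, 0.01, 0, 0.2, 0.14, -0.66, -0.13, 0.01, 0.02, 0, 0.2, 0.14, -0.64, 0.3, 0.2, 0.48, 0.74, 0.2, 0.09, -0.65, 0.32, 0.2, 0.47, 0.74, 0.2, 0.03, -0.65, 0.33, 0.19, 0.48, 0.74, 0.2, -0.01, -0.64, 0.35, 0.2, 0.48, 0.74, 0.2, -0.06, -0.63, 0.35, 0.2, 0.47, 0.74, 0.2],
)

```text
t: 23.23
tool_pos: [0.4444, -0.0497, 0.3028]
eef_rot: [[-0.948, 0.041, 0.315], [0.053, 0.998, 0.029], [-0.314, 0.044, -0.948]]
force: [0.3, 0.6, -1.1]
grip_width: 0.596
finger_force: 0.0
```

Emit:
arm_command(
  motion=[-0.12, -0.62, 0.35, 0.2, 0.48, 0.74, 0.2, -0.16, -0.61, 0.37, 0.2, 0.48, 0.74, 0.2, -0.22, -0.59, 0.36, 0.2, 0.47, 0.73, 0.2, -0.26, -0.57, 0.36, 0.19, 0.48, 0.74, 0.2, -0.31, -0.55, 0.37, 0.2, 0.48, 0.74, 0.2, -0.35, -0.52, 0.35, 0.2, 0.47, 0.74, 0.2, -0.4, -0.5, 0.35, 0.2, 0.48, 0.74, 0.2, -0.44, -0.46, 0.35, 0.2, 0.48, 0.74, 0.2, 0, 0, 0, 0, 0, 0, 0.2, 0, 0, 0, 0, 0, 0, 0.2],
)

```text
t: 24.07
tool_pos: [0.4973, -0.2028, 0.2199]
eef_rot: [[-0.907, 0.421, 0.033], [0.42, 0.907, -0.016], [-0.037, -0.001, -0.999]]
force: [0.1, 0.5, -0.3]
grip_width: 0.601
finger_force: 0.0
```

```bash
python3 -c "
from h import *
s=manip.state();print(s['tool_pos'],np.round(s['joints'],2));scene_lamps();descend(LAMPS[3])"
```

```text
[ 0.49732538 -0.20276201  0.21987921] [-0.5   0.47  1.11  1.92 -0.51  1.02  1.97]
[[301, 66, 18, 22], [184, 220, 21, 30], [300, 243, 24, 24], [220, 244, 22, 29], [182, 257, 22, 29], [223, 282, 22, 29]]
rows 11 end [ 0.5091 -0.2431  0.0969]
[-0.11,-0.14,0.26,0.01,0.08,0.18,0.2,-0.11,-0.13,0.25,0,0.08,0.19,0.2,-0.11,-0.14,0.26,0.01,0.08,0.18,0.2,-0.12,-0.13,0.26,0.01,0.08,0.19,0.2,-0.12,-0.13,0.25,0,0.08,0.18,0.2,-0.13,-0.13,0.25,0.01,0.07,0.19,0.2,0,0,0.39,0,0,0,0.2,0,0,0.4,0,0,0,0.2,0,0,0.39,0,0,0,0.2,0,0,0.4,0,0,0,0.2]
[0,0,0,0,0,0,0.2]
```

Emit:
arm_command(
  motion=[-0.11, -0.14, 0.26, 0.01, 0.08, 0.18, 0.2, -0.11, -0.13, 0.25, 0, 0.08, 0.19, 0.2, -0.11, -0.14, 0.26, 0.01, 0.08, 0.18, 0.2, -0.12, -0.13, 0.26, 0.01, 0.08, 0.19, 0.2, -0.12, -0.13, 0.25, 0, 0.08, 0.18, 0.2, -0.13, -0.13, 0.25, 0.01, 0.07, 0.19, 0.2, 0, 0, 0, 0, 0, 0, 0.2],
)

```text
t: 24.7
tool_pos: [0.5098, -0.2408, 0.1608]
eef_rot: [[-0.869, 0.495, 0.003], [0.495, 0.869, 0.002], [-0.001, 0.003, -1.0]]
force: [0.1, 0.2, 0.8]
grip_width: 0.597
finger_force: 0.0
```

Emit:
arm_command(
  motion=[0, 0, 0.39, 0, 0, 0, 0.2, 0, 0, 0.4, 0, 0, 0, 0.2, 0, 0, 0.39, 0, 0, 0, 0.2, 0, 0, 0.4, 0, 0, 0, 0.2, 0, 0, 0, 0, 0, 0, 0.2],
)

```text
t: 25.12
tool_pos: [0.5094, -0.2391, 0.0968]
eef_rot: [[-0.87, 0.494, 0.001], [0.494, 0.87, 0.003], [0.001, 0.004, -1.0]]
force: [-0.1, -0.1, 0.5]
grip_width: 0.598
finger_force: 0.0
```

Emit:
arm_command(
  motion=[0, 0, 0, 0, 0, 0, -1, 0, 0, 0, 0, 0, 0, -1, 0, 0, 0, 0, 0, 0, -1, 0, 0, 0, 0, 0, 0, -1, 0, 0, 0, 0, 0, 0, -1, 0, 0, 0, 0, 0, 0, -1, 0, 0, 0, 0, 0, 0, -1, 0, 0, 0, 0, 0, 0, -1, 0, 0, 0, 0, 0, 0, -1],
)

```text
t: 25.87
tool_pos: [0.5104, -0.2422, 0.0982]
eef_rot: [[-0.868, 0.496, 0.003], [0.496, 0.868, 0.001], [-0.002, 0.003, -1.0]]
force: [0.0, 0.6, 6.4]
grip_width: 0.285
finger_force: 30.0
```

```bash
cat >> h.py <<'E'
def carry(nw=30):
    s=manip.state(); x,y,_=s["tool_pos"]; print(np.round(s["joints"],2))
    return plan([([x,y,.3],None,-1,30),(pan(-.03,-.13,.2),Rpan(),-1,18),(pan(-.001,0,.16),Rpan(),-1,24),(None,None,-1,2)])
E
python3 -c "
from h import *
carry()"
```

```text
[-0.26  0.68  0.93  1.94 -0.72  0.89  2.09]
rows 35 end [0.4141 0.2136 0.353 ]
[0,0,-0.72,0,0,0,-1,0,0,-0.72,0,0,0,-1,0,0.01,-0.72,0,0,0,-1,-0.01,0,-0.72,0,0,0,-1,0,0,-0.72,0,0,0,-1,0,0,-0.72,0,0,0,-1,0,0,-0.73,0,0,0,-1,0.31,0.28,-0.09,-0.13,-0.31,-0.48,-1,0.3,0.29,-0.1,-0.12,-0.31,-0.48,-1,0.29,0.31,-0.1,-0.13,-0.3,-0.48,-1]
[0.27,0.31,-0.1,-0.13,-0.31,-0.48,-1,0.25,0.33,-0.11,-0.13,-0.31,-0.48,-1,0.24,0.34,-0.11,-0.12,-0.31,-0.48,-1,0.23,0.35,-0.11,-0.13,-0.31,-0.48,-1,0.2,0.36,-0.11,-0.13,-0.31,-0.48,-1,0.19,0.36,-0.12,-0.13,-0.3,-0.48,-1,0.18,0.38,-0.11,-0.12,-0.31,-0.48,-1,0.16,0.38,-0.12,-0.13,-0.31,-0.48,-1,0.13,0.39,-0.11,-0.13,-0.31,-0.48,-1,0.12,0.4,-0.12,-0.13,-0.31,-0.48,-1]
[0.11,0.4,-0.11,-0.12,-0.31,-0.48,-1,0.08,0.4,-0.11,-0.13,-0.3,-0.48,-1,0.07,0.41,-0.11,-0.13,-0.31,-0.48,-1,0.05,0.42,-0.11,-0.13,-0.31,-0.48,-1,0.03,0.41,-0.1,-0.12,-0.31,-0.48,-1,0.01,0.42,-0.1,-0.13,-0.31,-0.48,-1,-0.01,0.42,-0.09,-0.13,-0.3,-0.48,-1,-0.12,0.54,0.17,0,0,0,-1,-0.12,0.54,0.16,0,0,0,-1,-0.12,0.54,0.17,0,0,0,-1]
[-0.12,0.54,0.16,0,0,0,-1,-0.13,0.55,0.17,0,0,0,-1,-0.12,0.54,0.17,0,0,0,-1,0,0,0,0,0,0,-1,0,0,0,0,0,0,-1]
```

Emit:
arm_command(
  motion=[0, 0, -0.72, 0, 0, 0, -1, 0, 0, -0.72, 0, 0, 0, -1, 0, 0.01, -0.72, 0, 0, 0, -1, -0.01, 0, -0.72, 0, 0, 0, -1, 0, 0, -0.72, 0, 0, 0, -1, 0, 0, -0.72, 0, 0, 0, -1, 0, 0, -0.73, 0, 0, 0, -1, 0.31, 0.28, -0.09, -0.13, -0.31, -0.48, -1, 0.3, 0.29, -0.1, -0.12, -0.31, -0.48, -1, 0.29, 0.31, -0.1, -0.13, -0.3, -0.48, -1],
)

```text
t: 26.7
tool_pos: [0.4939, -0.194, 0.3108]
eef_rot: [[-0.917, 0.391, 0.082], [0.392, 0.92, -0.004], [-0.078, 0.028, -0.997]]
force: [0.0, 1.2, 0.8]
grip_width: 0.287
finger_force: 30.0
```

Emit:
arm_command(
  motion=[0.27, 0.31, -0.1, -0.13, -0.31, -0.48, -1, 0.25, 0.33, -0.11, -0.13, -0.31, -0.48, -1, 0.24, 0.34, -0.11, -0.12, -0.31, -0.48, -1, 0.23, 0.35, -0.11, -0.13, -0.31, -0.48, -1, 0.2, 0.36, -0.11, -0.13, -0.31, -0.48, -1, 0.19, 0.36, -0.12, -0.13, -0.3, -0.48, -1, 0.18, 0.38, -0.11, -0.12, -0.31, -0.48, -1, 0.16, 0.38, -0.12, -0.13, -0.31, -0.48, -1, 0.13, 0.39, -0.11, -0.13, -0.31, -0.48, -1, 0.12, 0.4, -0.12, -0.13, -0.31, -0.48, -1],
)

```text
t: 27.53
tool_pos: [0.4408, -0.0345, 0.3474]
eef_rot: [[-0.941, 0.005, 0.337], [0.022, 0.999, 0.045], [-0.337, 0.049, -0.94]]
force: [0.4, 0.1, -1.9]
grip_width: 0.289
finger_force: 30.0
```

Emit:
arm_command(
  motion=[0.11, 0.4, -0.11, -0.12, -0.31, -0.48, -1, 0.08, 0.4, -0.11, -0.13, -0.3, -0.48, -1, 0.07, 0.41, -0.11, -0.13, -0.31, -0.48, -1, 0.05, 0.42, -0.11, -0.13, -0.31, -0.48, -1, 0.03, 0.41, -0.1, -0.12, -0.31, -0.48, -1, 0.01, 0.42, -0.1, -0.13, -0.31, -0.48, -1, -0.01, 0.42, -0.09, -0.13, -0.3, -0.48, -1, -0.12, 0.54, 0.17, 0, 0, 0, -1, -0.12, 0.54, 0.16, 0, 0, 0, -1, -0.12, 0.54, 0.17, 0, 0, 0, -1],
)

```text
t: 28.37
tool_pos: [0.4087, 0.1453, 0.3622]
eef_rot: [[-0.836, -0.263, 0.481], [-0.227, 0.965, 0.132], [-0.499, 0.001, -0.867]]
force: [0.6, -0.3, -1.0]
grip_width: 0.288
finger_force: 30.0
```

Emit:
arm_command(
  motion=[-0.12, 0.54, 0.16, 0, 0, 0, -1, -0.13, 0.55, 0.17, 0, 0, 0, -1, -0.12, 0.54, 0.17, 0, 0, 0, -1, 0, 0, 0, 0, 0, 0, -1, 0, 0, 0, 0, 0, 0, -1],
)

```text
t: 28.78
tool_pos: [0.4136, 0.2141, 0.3518]
eef_rot: [[-0.836, -0.265, 0.48], [-0.23, 0.964, 0.131], [-0.498, -0.001, -0.867]]
force: [0.2, 0.3, -1.2]
grip_width: 0.29
finger_force: 30.0
```

```bash
python3 -c "
from h import *
held('w8');a=cv2.imread('pics/w8.png');b=cv2.imread('pics/w7.png')[90:290,150:400]
cv2.imwrite('pics/w8m.png',np.hstack([cv2.resize(a,(400,320)),cv2.resize(b,(400,320))]));insert(-.002)"
```

```text
[0.4136 0.2141 0.3518] [0.4139 0.2134 0.3531] 0.2903536311473844
flat end rel port up,y,out mm [-2.   0.7 63. ]
rows 3 end [0.4129 0.2133 0.3525]
[0.01,0.01,-0.02,-0.01,-0.03,0,-1,0,0,0,0,0,0,-1,0,0,0,0,0,0,-1]
in
rows 10 end [0.474  0.23   0.2435]
[0,0,0.35,0,0,0,-1,0,0,0.35,0,0,0,-1,0,0,0.35,0,0,0,-1,0,0,0.35,0,0,0,-1,0,0,0.35,0,0,0,-1,0,0,0.35,0,0,0,-1,0,0,0.35,0,0,0,-1,0,0,0.35,0,0,0,-1,-0.01,0,0.35,0,0,0,-1,0,0,0,0,0,0,-1]
retreat
rows 10 end [0.4081 0.212  0.3611]
[0,0,0,0,0,0,0,0,0,0,0,0,0,0,0,0,0,0,0,0,0,0,0,0,0,0,0,0,0,0,0,0,0,0,0,0,0,-0.68,0,0,0,0,0,0,-0.68,0,0,0,0,0,0,-0.68,0,0,0,0,0,0,-0.68,0,0,0,0,0.01,0,-0.68,0,0,0,0]
```

View pics/w8m.png

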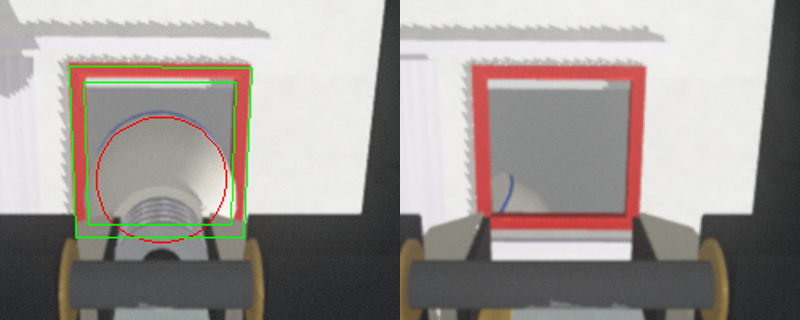

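Right half: lamp 2 lies deep inside. Left half: lamp 3 is well centred in y and about 3 mm down-slope in the grip, so I trim 4 mm up-slope and insert.

Emit:
arm_command(
  motion=[-0.09, 0.01, -0.02, 0, -0.03, 0, -1, 0, 0, 0, 0, 0, 0, -1],
)

```text
t: 29.0
tool_pos: [0.4169, 0.2141, 0.3557]
eef_rot: [[-0.835, -0.262, 0.484], [-0.226, 0.965, 0.133], [-0.502, 0.001, -0.865]]
force: [0.6, -0.2, -0.6]
grip_width: 0.285
finger_force: 30.0
```

Emit:
arm_command(
  motion=[0, 0, 0.35, 0, 0, 0, -1, 0, 0, 0.35, 0, 0, 0, -1, 0, 0, 0.35, 0, 0, 0, -1, 0, 0, 0.35, 0, 0, 0, -1, 0, 0, 0.35, 0, 0, 0, -1, 0, 0, 0.35, 0, 0, 0, -1, 0, 0, 0.35, 0, 0, 0, -1, 0, 0, 0.35, 0, 0, 0, -1, 0, 0, 0.35, 0, 0, 0, -1, 0, 0, 0, 0, 0, 0, -1],
)

```text
t: 29.83
tool_pos: [0.4776, 0.2306, 0.2445]
eef_rot: [[-0.836, -0.262, 0.482], [-0.228, 0.965, 0.13], [-0.499, -0.001, -0.866]]
force: [-0.2, -0.2, -1.1]
grip_width: 0.285
finger_force: 30.0
```

Emit:
arm_command(
  motion=[0, 0, 0, 0, 0, 0, 0, 0, 0, 0, 0, 0, 0, 0, 0, 0, 0, 0, 0, 0, 0, 0, 0, 0, 0, 0, 0, 0, 0, 0, 0, 0, 0, 0, 0, 0, 0, -0.68, 0, 0, 0, 0, 0, 0, -0.68, 0, 0, 0, 0, 0, 0, -0.68, 0, 0, 0, 0, 0, 0, -0.68, 0, 0, 0, 0, 0, 0, -0.68, 0, 0, 0, 0],
)

```text
t: 30.67
tool_pos: [0.4106, 0.2132, 0.3652]
eef_rot: [[-0.835, -0.264, 0.483], [-0.228, 0.965, 0.133], [-0.501, 0.001, -0.865]]
force: [0.7, 1.7, -0.3]
grip_width: 0.497
finger_force: 0.0
```

```bash
cat >> h.py <<'E'
def approach(xy):
    x,y=xy; Rd=Rdown(YP)
    return plan([(pan(-.03,-.13,.2),Rpan(),.2,30),([x,y,.2],Rd,.2,19),(None,None,.2,2)])
E
python3 -c "
from h import *
p=manip.capture('wrist')['color'];cv2.imwrite('pics/w9.png',p)
scene_lamps();approach(LAMPS[5])"
```

```text
[[301, 66, 18, 22], [247, 125, 18, 29], [185, 221, 20, 29], [300, 243, 24, 24], [182, 257, 22, 29], [223, 282, 22, 29]]
rows 33 end [ 0.585  -0.3369  0.2   ]
[0.17,-0.66,-0.13,0.01,0.02,0,0.2,0.17,-0.66,-0.14,0.01,0.02,0,0.2,0.17,-0.66,-0.13,0.02,0.01,-0.01,0.2,0.18,-0.65,-0.13,0.01,0.02,0,0.2,0.17,-0.66,-0.13,0.01,0.02,0,0.2,0.03,-0.43,0.18,0.1,0.24,0.37,0.2,0.01,-0.43,0.17,0.1,0.24,0.37,0.2,0,-0.42,0.19,0.1,0.24,0.37,0.2,-0.02,-0.43,0.18,0.1,0.23,0.37,0.2,-0.04,-0.42,0.19,0.1,0.24,0.37,0.2]
[-0.05,-0.42,0.19,0.09,0.24,0.37,0.2,-0.07,-0.42,0.2,0.1,0.24,0.37,0.2,-0.08,-0.41,0.19,0.1,0.24,0.37,0.2,-0.1,-0.41,0.2,0.1,0.24,0.37,0.2,-0.12,-0.4,0.2,0.1,0.23,0.37,0.2,-0.13,-0.4,0.2,0.1,0.24,0.37,0.2,-0.14,-0.4,0.2,0.1,0.24,0.37,0.2,-0.16,-0.38,0.2,0.1,0.24,0.36,0.2,-0.18,-0.38,0.2,0.1,0.24,0.37,0.2,-0.19,-0.38,0.19,0.1,0.24,0.37,0.2]
[-0.21,-0.36,0.2,0.1,0.23,0.37,0.2,-0.22,-0.36,0.2,0.09,0.24,0.37,0.2,-0.24,-0.35,0.19,0.1,0.24,0.37,0.2,-0.24,-0.34,0.2,0.1,0.24,0.37,0.2,-0.27,-0.33,0.19,0.1,0.24,0.37,0.2,-0.27,-0.33,0.19,0.1,0.24,0.37,0.2,-0.29,-0.31,0.18,0.1,0.24,0.37,0.2,-0.3,-0.3,0.18,0.1,0.23,0.37,0.2,-0.32,-0.29,0.18,0.1,0.24,0.37,0.2,-0.32,-0.28,0.18,0.1,0.24,0.37,0.2]
[-0.34,-0.27,0.17,0.1,0.24,0.37,0.2,0,0,0,0,0,0,0.2,0,0,0,0,0,0,0.2]
```

Emit:
arm_command(
  motion=[0.17, -0.66, -0.13, 0.01, 0.02, 0, 0.2, 0.17, -0.66, -0.14, 0.01, 0.02, 0, 0.2, 0.17, -0.66, -0.13, 0.02, 0.01, -0.01, 0.2, 0.18, -0.65, -0.13, 0.01, 0.02, 0, 0.2, 0.17, -0.66, -0.13, 0.01, 0.02, 0, 0.2, 0.03, -0.43, 0.18, 0.1, 0.24, 0.37, 0.2, 0.01, -0.43, 0.17, 0.1, 0.24, 0.37, 0.2, 0, -0.42, 0.19, 0.1, 0.24, 0.37, 0.2, -0.02, -0.43, 0.18, 0.1, 0.23, 0.37, 0.2, -0.04, -0.42, 0.19, 0.1, 0.24, 0.37, 0.2],
)

```text
t: 31.6
tool_pos: [0.4393, -0.0054, 0.3362]
eef_rot: [[-0.909, -0.113, 0.402], [-0.092, 0.993, 0.071], [-0.407, 0.028, -0.913]]
force: [0.4, 0.3, 0.3]
grip_width: 0.602
finger_force: 0.0
```

Emit:
arm_command(
  motion=[-0.05, -0.42, 0.19, 0.09, 0.24, 0.37, 0.2, -0.07, -0.42, 0.2, 0.1, 0.24, 0.37, 0.2, -0.08, -0.41, 0.19, 0.1, 0.24, 0.37, 0.2, -0.1, -0.41, 0.2, 0.1, 0.24, 0.37, 0.2, -0.12, -0.4, 0.2, 0.1, 0.23, 0.37, 0.2, -0.13, -0.4, 0.2, 0.1, 0.24, 0.37, 0.2, -0.14, -0.4, 0.2, 0.1, 0.24, 0.37, 0.2, -0.16, -0.38, 0.2, 0.1, 0.24, 0.36, 0.2, -0.18, -0.38, 0.2, 0.1, 0.24, 0.37, 0.2, -0.19, -0.38, 0.19, 0.1, 0.24, 0.37, 0.2],
)

```text
t: 32.43
tool_pos: [0.508, -0.1624, 0.2697]
eef_rot: [[-0.958, 0.186, 0.218], [0.191, 0.982, 0.001], [-0.213, 0.043, -0.976]]
force: [-0.1, 0.9, 1.2]
grip_width: 0.603
finger_force: 0.0
```

Emit:
arm_command(
  motion=[-0.21, -0.36, 0.2, 0.1, 0.23, 0.37, 0.2, -0.22, -0.36, 0.2, 0.09, 0.24, 0.37, 0.2, -0.24, -0.35, 0.19, 0.1, 0.24, 0.37, 0.2, -0.24, -0.34, 0.2, 0.1, 0.24, 0.37, 0.2, -0.27, -0.33, 0.19, 0.1, 0.24, 0.37, 0.2, -0.27, -0.33, 0.19, 0.1, 0.24, 0.37, 0.2, -0.29, -0.31, 0.18, 0.1, 0.24, 0.37, 0.2, -0.3, -0.3, 0.18, 0.1, 0.23, 0.37, 0.2, -0.32, -0.29, 0.18, 0.1, 0.24, 0.37, 0.2, -0.32, -0.28, 0.18, 0.1, 0.24, 0.37, 0.2],
)

```text
t: 33.27
tool_pos: [0.5767, -0.3225, 0.2038]
eef_rot: [[-0.881, 0.472, 0.014], [0.472, 0.881, -0.009], [-0.017, -0.001, -1.0]]
force: [0.6, -1.0, 0.6]
grip_width: 0.604
finger_force: 0.0
```

Emit:
arm_command(
  motion=[-0.34, -0.27, 0.17, 0.1, 0.24, 0.37, 0.2, 0, 0, 0, 0, 0, 0, 0.2, 0, 0, 0, 0, 0, 0, 0.2],
)

```text
t: 33.52
tool_pos: [0.583, -0.3385, 0.1972]
eef_rot: [[-0.867, 0.498, -0.006], [0.498, 0.867, -0.007], [0.002, -0.009, -1.0]]
force: [-0.1, 0.0, 0.2]
grip_width: 0.602
finger_force: 0.0
```

```bash
python3 -c "
from h import *
s=manip.state();print(s['tool_pos'],np.round(s['joints'],2));scene_lamps();descend(LAMPS[5])"
```

```text
[ 0.58301786 -0.33848229  0.19717624] [-0.13  0.75  1.03  1.56 -0.66  1.22  2.06]
[[301, 66, 18, 22], [300, 243, 24, 24], [182, 257, 19, 29], [223, 282, 22, 29]]
rows 8 end [ 0.5849 -0.3368  0.097 ]
[-0.01,0.02,0.31,-0.03,-0.01,0,0.2,-0.01,0.01,0.32,-0.04,0,0,0.2,-0.01,0.02,0.31,-0.03,-0.01,0.01,0.2,0,0,0.39,0,0,0,0.2,0,0,0.4,0,0,0,0.2,0,0,0.39,0,0,0,0.2,0,0,0.4,0,0,0,0.2,0,0,0,0,0,0,0.2]
```

Emit:
arm_command(
  motion=[-0.01, 0.02, 0.31, -0.03, -0.01, 0, 0.2, -0.01, 0.01, 0.32, -0.04, 0, 0, 0.2, -0.01, 0.02, 0.31, -0.03, -0.01, 0.01, 0.2, 0, 0, 0.39, 0, 0, 0, 0.2, 0, 0, 0.4, 0, 0, 0, 0.2, 0, 0, 0.39, 0, 0, 0, 0.2, 0, 0, 0.4, 0, 0, 0, 0.2, 0, 0, 0, 0, 0, 0, 0.2],
)

```text
t: 34.23
tool_pos: [0.5842, -0.3347, 0.0936]
eef_rot: [[-0.867, 0.498, -0.003], [0.498, 0.867, 0.003], [0.004, 0.001, -1.0]]
force: [-0.8, -0.3, -0.2]
grip_width: 0.599
finger_force: 0.0
```

Emit:
arm_command(
  motion=[0, 0, 0, 0, 0, 0, -1, 0, 0, 0, 0, 0, 0, -1, 0, 0, 0, 0, 0, 0, -1, 0, 0, 0, 0, 0, 0, -1, 0, 0, 0, 0, 0, 0, -1, 0, 0, 0, 0, 0, 0, -1, 0, 0, 0, 0, 0, 0, -1, 0, 0, 0, 0, 0, 0, -1, 0, 0, 0, 0, 0, 0, -1],
)

```text
t: 34.98
tool_pos: [0.5859, -0.3367, 0.0984]
eef_rot: [[-0.867, 0.498, 0.002], [0.498, 0.867, -0.0], [-0.002, 0.001, -1.0]]
force: [0.4, 1.9, 5.9]
grip_width: 0.287
finger_force: 30.0
```

```bash
python3 -c "
from h import *
print(manip.state()['tool_pos']);carry()"
```

```text
[ 0.58593953 -0.3367445   0.09839146]
[-0.1   0.84  0.94  1.65 -0.77  1.06  2.13]
rows 41 end [0.414  0.2135 0.3531]
[0,0,-0.72,0,0,0,-1,0,0,-0.72,0,0,0,-1,0,0,-0.72,0,0,0,-1,-0.01,0,-0.72,0,0,0,-1,0,0,-0.72,0,0,0,-1,0,0,-0.72,0,0,0,-1,0,0,-0.72,0,0,0,-1,0.35,0.26,-0.07,-0.1,-0.24,-0.37,-1,0.34,0.27,-0.08,-0.1,-0.23,-0.37,-1,0.33,0.28,-0.08,-0.1,-0.24,-0.37,-1]
[0.32,0.28,-0.08,-0.1,-0.24,-0.37,-1,0.31,0.3,-0.09,-0.1,-0.24,-0.37,-1,0.3,0.31,-0.09,-0.09,-0.23,-0.37,-1,0.28,0.32,-0.09,-0.1,-0.24,-0.37,-1,0.28,0.33,-0.1,-0.1,-0.24,-0.37,-1,0.27,0.34,-0.1,-0.1,-0.24,-0.37,-1,0.25,0.34,-0.1,-0.1,-0.23,-0.37,-1,0.24,0.35,-0.1,-0.1,-0.24,-0.37,-1,0.23,0.36,-0.1,-0.1,-0.24,-0.37,-1,0.21,0.37,-0.11,-0.1,-0.24,-0.37,-1]
[0.2,0.38,-0.11,-0.1,-0.23,-0.37,-1,0.19,0.38,-0.1,-0.09,-0.24,-0.36,-1,0.18,0.39,-0.11,-0.1,-0.24,-0.37,-1,0.16,0.39,-0.11,-0.1,-0.23,-0.37,-1,0.15,0.4,-0.11,-0.1,-0.24,-0.37,-1,0.13,0.4,-0.11,-0.1,-0.24,-0.37,-1,0.12,0.41,-0.1,-0.1,-0.24,-0.37,-1,0.11,0.42,-0.11,-0.1,-0.23,-0.37,-1,0.09,0.41,-0.1,-0.1,-0.24,-0.37,-1,0.08,0.42,-0.11,-0.1,-0.24,-0.37,-1]
[0.06,0.42,-0.1,-0.1,-0.24,-0.37,-1,0.05,0.43,-0.09,-0.1,-0.23,-0.37,-1,0.04,0.43,-0.1,-0.09,-0.24,-0.37,-1,-0.12,0.54,0.17,0,0,0,-1,-0.12,0.54,0.16,0,0,0,-1,-0.12,0.54,0.17,0,0,0,-1,-0.13,0.55,0.17,0,0,0,-1,-0.12,0.54,0.16,0,0,0,-1,-0.12,0.54,0.17,0,0,0,-1,0,0,0,0,0,0,-1]
[0,0,0,0,0,0,-1]
```

Emit:
arm_command(
  motion=[0, 0, -0.72, 0, 0, 0, -1, 0, 0, -0.72, 0, 0, 0, -1, 0, 0, -0.72, 0, 0, 0, -1, -0.01, 0, -0.72, 0, 0, 0, -1, 0, 0, -0.72, 0, 0, 0, -1, 0, 0, -0.72, 0, 0, 0, -1, 0, 0, -0.72, 0, 0, 0, -1, 0.35, 0.26, -0.07, -0.1, -0.24, -0.37, -1, 0.34, 0.27, -0.08, -0.1, -0.23, -0.37, -1, 0.33, 0.28, -0.08, -0.1, -0.24, -0.37, -1],
)

```text
t: 35.82
tool_pos: [0.5642, -0.2887, 0.308]
eef_rot: [[-0.907, 0.417, 0.063], [0.418, 0.908, -0.005], [-0.06, 0.022, -0.998]]
force: [0.3, -0.2, -0.7]
grip_width: 0.283
finger_force: 30.0
```

Emit:
arm_command(
  motion=[0.32, 0.28, -0.08, -0.1, -0.24, -0.37, -1, 0.31, 0.3, -0.09, -0.1, -0.24, -0.37, -1, 0.3, 0.31, -0.09, -0.09, -0.23, -0.37, -1, 0.28, 0.32, -0.09, -0.1, -0.24, -0.37, -1, 0.28, 0.33, -0.1, -0.1, -0.24, -0.37, -1, 0.27, 0.34, -0.1, -0.1, -0.24, -0.37, -1, 0.25, 0.34, -0.1, -0.1, -0.23, -0.37, -1, 0.24, 0.35, -0.1, -0.1, -0.24, -0.37, -1, 0.23, 0.36, -0.1, -0.1, -0.24, -0.37, -1, 0.21, 0.37, -0.11, -0.1, -0.24, -0.37, -1],
)

```text
t: 36.65
tool_pos: [0.4946, -0.1296, 0.3351]
eef_rot: [[-0.957, 0.125, 0.263], [0.134, 0.991, 0.018], [-0.258, 0.052, -0.965]]
force: [-2.2, 0.9, 0.1]
grip_width: 0.284
finger_force: 30.0
```

Emit:
arm_command(
  motion=[0.2, 0.38, -0.11, -0.1, -0.23, -0.37, -1, 0.19, 0.38, -0.1, -0.09, -0.24, -0.36, -1, 0.18, 0.39, -0.11, -0.1, -0.24, -0.37, -1, 0.16, 0.39, -0.11, -0.1, -0.23, -0.37, -1, 0.15, 0.4, -0.11, -0.1, -0.24, -0.37, -1, 0.13, 0.4, -0.11, -0.1, -0.24, -0.37, -1, 0.12, 0.41, -0.1, -0.1, -0.24, -0.37, -1, 0.11, 0.42, -0.11, -0.1, -0.23, -0.37, -1, 0.09, 0.41, -0.1, -0.1, -0.24, -0.37, -1, 0.08, 0.42, -0.11, -0.1, -0.24, -0.37, -1],
)

```text
t: 37.48
tool_pos: [0.4245, 0.0287, 0.3642]
eef_rot: [[-0.881, -0.177, 0.438], [-0.148, 0.984, 0.099], [-0.448, 0.022, -0.894]]
force: [-0.1, 0.3, -1.2]
grip_width: 0.286
finger_force: 30.0
```

Emit:
arm_command(
  motion=[0.06, 0.42, -0.1, -0.1, -0.24, -0.37, -1, 0.05, 0.43, -0.09, -0.1, -0.23, -0.37, -1, 0.04, 0.43, -0.1, -0.09, -0.24, -0.37, -1, -0.12, 0.54, 0.17, 0, 0, 0, -1, -0.12, 0.54, 0.16, 0, 0, 0, -1, -0.12, 0.54, 0.17, 0, 0, 0, -1, -0.13, 0.55, 0.17, 0, 0, 0, -1, -0.12, 0.54, 0.16, 0, 0, 0, -1, -0.12, 0.54, 0.17, 0, 0, 0, -1, 0, 0, 0, 0, 0, 0, -1],
)

```text
t: 38.32
tool_pos: [0.4134, 0.2172, 0.352]
eef_rot: [[-0.836, -0.267, 0.48], [-0.231, 0.964, 0.133], [-0.499, 0.0, -0.867]]
force: [-0.7, 0.0, -1.3]
grip_width: 0.288
finger_force: 30.0
```

```bash
python3 -c "
from h import *
held('w10');a=cv2.imread('pics/w10.png');b=cv2.imread('pics/w9.png')[90:290,150:400]
cv2.imwrite('pics/w10m.png',np.hstack([cv2.resize(a,(400,320)),cv2.resize(b,(400,320))]));insert(0)"
```

```text
[0.4134 0.2172 0.352 ] [0.4139 0.2134 0.3531] 0.2882275427187302
flat end rel port up,y,out mm [-1.3  4.  62.8]
rows 3 end [0.4149 0.2136 0.3534]
[-0.04,-0.04,-0.02,0,-0.03,0.03,-1,0,0,0,0,0,0,-1,0,0,0,0,0,0,-1]
in
rows 10 end [0.4756 0.2302 0.2443]
[0,0,0.35,0,0,0,-1,0,0,0.35,0,0,0,-1,0,0,0.35,0,0,0,-1,0,0,0.35,0,0,0,-1,0,0,0.35,0,0,0,-1,0,0,0.35,0,0,0,-1,0,0,0.35,0,0,0,-1,0,0,0.35,0,0,0,-1,0,0,0.35,0,0,0,-1,0,0,0,0,0,0,-1]
retreat
rows 10 end [0.41   0.2123 0.3621]
[0,0,0,0,0,0,0,0,0,0,0,0,0,0,0,0,0,0,0,0,0,0,0,0,0,0,0,0,0,0,0,0,0,0,0,0,0,-0.68,0,0,0,0,0,0,-0.68,0,0,0,0,0,0,-0.68,0,0,0,0,0,0,-0.68,0,0,0,0,0,0,-0.68,0,0,0,0]
```

View pics/w10m.png

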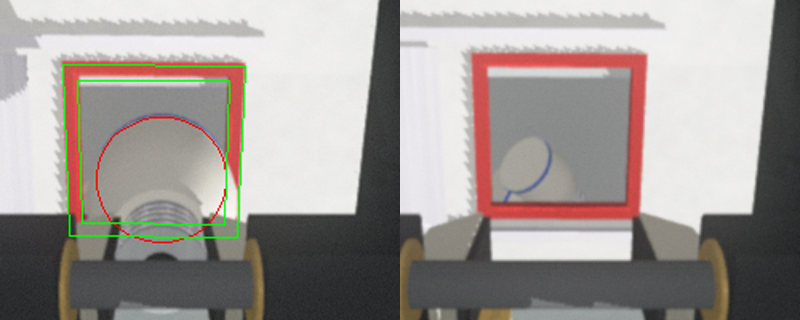

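Left: the lamp is nearly concentric with the prediction and 4 mm off in y, which gets trimmed. Right: lamp 3's flat end is deep inside and the slide is free.

Emit:
arm_command(
  motion=[-0.05, -0.09, -0.02, 0, -0.03, 0.03, -1, 0, 0, 0, 0, 0, 0, -1, 0, 0, 0, 0, 0, 0, -1],
)

```text
t: 38.62
tool_pos: [0.4163, 0.2091, 0.3547]
eef_rot: [[-0.836, -0.259, 0.484], [-0.223, 0.966, 0.132], [-0.501, 0.002, -0.865]]
force: [0.2, -0.3, -1.0]
grip_width: 0.286
finger_force: 30.0
```

```bash
python3 -c "
from h import *
held('x1')"
```

```text
[0.4163 0.2091 0.3547] [0.4139 0.2134 0.3531] 0.28558057578353274
flat end rel port up,y,out mm [ 1.  -4.8 64.8]
```

Emit:
arm_command(
  motion=[0, 0.1, 0, 0, 0, 0, -1, 0, 0, 0, 0, 0, 0, -1, 0, 0, 0, 0, 0, 0, -1],
)

```text
t: 38.92
tool_pos: [0.415, 0.2145, 0.3547]
eef_rot: [[-0.835, -0.261, 0.484], [-0.225, 0.965, 0.132], [-0.501, 0.002, -0.865]]
force: [-0.1, 0.1, -0.6]
grip_width: 0.288
finger_force: 30.0
```

Emit:
arm_command(
  motion=[0, 0, 0.35, 0, 0, 0, -1, 0, 0, 0.35, 0, 0, 0, -1, 0, 0, 0.35, 0, 0, 0, -1, 0, 0, 0.35, 0, 0, 0, -1, 0, 0, 0.35, 0, 0, 0, -1, 0, 0, 0.35, 0, 0, 0, -1, 0, 0, 0.35, 0, 0, 0, -1, 0, 0, 0.35, 0, 0, 0, -1, 0, 0, 0.37, 0, 0, 0, -1, 0, 0, 0, 0, 0, 0, -1],
)

```text
t: 39.75
tool_pos: [0.4765, 0.2307, 0.2427]
eef_rot: [[-0.837, -0.261, 0.482], [-0.226, 0.965, 0.13], [-0.499, -0.0, -0.867]]
force: [-0.5, -1.0, -1.2]
grip_width: 0.289
finger_force: 30.0
```

Emit:
arm_command(
  motion=[0, 0, 0, 0, 0, 0, 0, 0, 0, 0, 0, 0, 0, 0, 0, 0, 0, 0, 0, 0, 0, 0, 0, 0, 0, 0, 0, 0, 0, 0, 0, 0, 0, 0, 0, 0, 0, -0.68, 0, 0, 0, 0, 0, 0, -0.68, 0, 0, 0, 0, 0, 0, -0.68, 0, 0, 0, 0, 0, 0, -0.68, 0, 0, 0, 0, 0, 0, -0.68, 0, 0, 0, 0],
)

```text
t: 40.58
tool_pos: [0.4097, 0.2127, 0.364]
eef_rot: [[-0.835, -0.261, 0.484], [-0.225, 0.965, 0.133], [-0.502, 0.002, -0.865]]
force: [1.6, 0.3, 0.3]
grip_width: 0.501
finger_force: 0.0
```

```bash
python3 -c "
from h import *
p=manip.capture('wrist')['color'];cv2.imwrite('pics/w11.png',p)
scene_lamps();approach(LAMPS[4])"
```

```text
[[301, 66, 18, 22], [247, 125, 18, 29], [185, 221, 20, 29], [300, 243, 24, 24], [182, 257, 22, 29]]
rows 31 end [ 0.4401 -0.341   0.1999]
[0.16,-0.66,-0.14,0.01,0.02,-0.01,0.2,0.16,-0.66,-0.13,0.01,0.02,-0.01,0.2,0.17,-0.65,-0.14,0.01,0.02,-0.01,0.2,0.16,-0.66,-0.13,0.01,0.02,-0.01,0.2,0.17,-0.66,-0.13,0.01,0.01,-0.01,0.2,0.16,-0.43,0.12,0.11,0.26,0.4,0.2,0.14,-0.43,0.12,0.1,0.26,0.4,0.2,0.13,-0.44,0.13,0.11,0.26,0.4,0.2,0.11,-0.44,0.14,0.11,0.25,0.4,0.2,0.09,-0.44,0.14,0.11,0.26,0.4,0.2]
[0.07,-0.44,0.14,0.1,0.26,0.4,0.2,0.06,-0.44,0.16,0.11,0.26,0.4,0.2,0.04,-0.44,0.15,0.11,0.26,0.4,0.2,0.02,-0.45,0.17,0.11,0.26,0.41,0.2,0.01,-0.44,0.16,0.1,0.25,0.4,0.2,-0.01,-0.44,0.17,0.11,0.26,0.4,0.2,-0.03,-0.44,0.17,0.11,0.26,0.4,0.2,-0.05,-0.43,0.18,0.11,0.26,0.4,0.2,-0.07,-0.43,0.18,0.11,0.26,0.4,0.2,-0.08,-0.43,0.18,0.1,0.26,0.4,0.2]
[-0.1,-0.42,0.18,0.11,0.26,0.4,0.2,-0.12,-0.42,0.19,0.11,0.25,0.4,0.2,-0.13,-0.41,0.18,0.11,0.26,0.4,0.2,-0.15,-0.41,0.19,0.1,0.26,0.4,0.2,-0.17,-0.4,0.18,0.11,0.26,0.4,0.2,-0.19,-0.39,0.19,0.11,0.26,0.4,0.2,-0.2,-0.39,0.18,0.11,0.26,0.4,0.2,-0.21,-0.37,0.19,0.1,0.25,0.4,0.2,-0.24,-0.37,0.18,0.11,0.26,0.4,0.2,0,0,0,0,0,0,0.2]
[0,0,0,0,0,0,0.2]
```

Emit:
arm_command(
  motion=[0.16, -0.66, -0.14, 0.01, 0.02, -0.01, 0.2, 0.16, -0.66, -0.13, 0.01, 0.02, -0.01, 0.2, 0.17, -0.65, -0.14, 0.01, 0.02, -0.01, 0.2, 0.16, -0.66, -0.13, 0.01, 0.02, -0.01, 0.2, 0.17, -0.66, -0.13, 0.01, 0.01, -0.01, 0.2, 0.16, -0.43, 0.12, 0.11, 0.26, 0.4, 0.2, 0.14, -0.43, 0.12, 0.1, 0.26, 0.4, 0.2, 0.13, -0.44, 0.13, 0.11, 0.26, 0.4, 0.2, 0.11, -0.44, 0.14, 0.11, 0.25, 0.4, 0.2, 0.09, -0.44, 0.14, 0.11, 0.26, 0.4, 0.2],
)

```text
t: 41.52
tool_pos: [0.4117, -0.0131, 0.333]
eef_rot: [[-0.913, -0.101, 0.395], [-0.081, 0.994, 0.068], [-0.4, 0.03, -0.916]]
force: [0.8, -0.4, -0.4]
grip_width: 0.597
finger_force: 0.0
```

Emit:
arm_command(
  motion=[0.07, -0.44, 0.14, 0.1, 0.26, 0.4, 0.2, 0.06, -0.44, 0.16, 0.11, 0.26, 0.4, 0.2, 0.04, -0.44, 0.15, 0.11, 0.26, 0.4, 0.2, 0.02, -0.45, 0.17, 0.11, 0.26, 0.41, 0.2, 0.01, -0.44, 0.16, 0.1, 0.25, 0.4, 0.2, -0.01, -0.44, 0.17, 0.11, 0.26, 0.4, 0.2, -0.03, -0.44, 0.17, 0.11, 0.26, 0.4, 0.2, -0.05, -0.43, 0.18, 0.11, 0.26, 0.4, 0.2, -0.07, -0.43, 0.18, 0.11, 0.26, 0.4, 0.2, -0.08, -0.43, 0.18, 0.1, 0.26, 0.4, 0.2],
)

```text
t: 42.35
tool_pos: [0.4253, -0.1804, 0.2649]
eef_rot: [[-0.956, 0.215, 0.199], [0.22, 0.975, 0.001], [-0.194, 0.045, -0.98]]
force: [-0.8, 1.1, 0.1]
grip_width: 0.601
finger_force: 0.0
```

Emit:
arm_command(
  motion=[-0.1, -0.42, 0.18, 0.11, 0.26, 0.4, 0.2, -0.12, -0.42, 0.19, 0.11, 0.25, 0.4, 0.2, -0.13, -0.41, 0.18, 0.11, 0.26, 0.4, 0.2, -0.15, -0.41, 0.19, 0.1, 0.26, 0.4, 0.2, -0.17, -0.4, 0.18, 0.11, 0.26, 0.4, 0.2, -0.19, -0.39, 0.19, 0.11, 0.26, 0.4, 0.2, -0.2, -0.39, 0.18, 0.11, 0.26, 0.4, 0.2, -0.21, -0.37, 0.19, 0.1, 0.25, 0.4, 0.2, -0.24, -0.37, 0.18, 0.11, 0.26, 0.4, 0.2, 0, 0, 0, 0, 0, 0, 0.2],
)

```text
t: 43.18
tool_pos: [0.4386, -0.34, 0.1988]
eef_rot: [[-0.87, 0.494, -0.006], [0.494, 0.87, -0.008], [0.001, -0.01, -1.0]]
force: [-0.5, 0.9, 0.4]
grip_width: 0.599
finger_force: 0.0
```

Emit:
arm_command(
  motion=[0, 0, 0, 0, 0, 0, 0.2],
)

```text
t: 43.27
tool_pos: [0.4383, -0.338, 0.1995]
eef_rot: [[-0.871, 0.492, -0.004], [0.492, 0.871, -0.007], [0.001, -0.008, -1.0]]
force: [0.5, 0.7, -0.8]
grip_width: 0.603
finger_force: 0.0
```

```bash
python3 -c "
from h import *
s=manip.state();print(s['tool_pos'],np.round(s['joints'],2));scene_lamps();descend(LAMPS[4])"
```

```text
[ 0.43828219 -0.33803068  0.1994815 ] [-0.17  0.56  1.08  1.87 -0.56  1.06  2.2 ]
[[301, 66, 18, 22], [247, 125, 18, 29], [300, 243, 24, 24], [182, 257, 22, 29]]
rows 8 end [ 0.4399 -0.3411  0.0971]
[-0.03,-0.02,0.33,-0.03,0,0.03,0.2,-0.02,-0.02,0.33,-0.03,0,0.03,0.2,-0.03,-0.02,0.34,-0.02,0,0.03,0.2,0,0,0.39,0,0,0,0.2,0,0,0.4,0,0,0,0.2,0,0,0.39,0,0,0,0.2,0,0,0.39,0,0,0,0.2,0,0,0,0,0,0,0.2]
```

Emit:
arm_command(
  motion=[-0.03, -0.02, 0.33, -0.03, 0, 0.03, 0.2, -0.02, -0.02, 0.33, -0.03, 0, 0.03, 0.2, -0.03, -0.02, 0.34, -0.02, 0, 0.03, 0.2, 0, 0, 0.39, 0, 0, 0, 0.2, 0, 0, 0.4, 0, 0, 0, 0.2, 0, 0, 0.39, 0, 0, 0, 0.2, 0, 0, 0.39, 0, 0, 0, 0.2, 0, 0, 0, 0, 0, 0, 0.2],
)

```text
t: 43.98
tool_pos: [0.4391, -0.3389, 0.0942]
eef_rot: [[-0.868, 0.497, -0.003], [0.497, 0.868, 0.003], [0.004, 0.001, -1.0]]
force: [-0.9, 0.5, -0.2]
grip_width: 0.598
finger_force: 0.0
```

Emit:
arm_command(
  motion=[0, 0, 0, 0, 0, 0, -1, 0, 0, 0, 0, 0, 0, -1, 0, 0, 0, 0, 0, 0, -1, 0, 0, 0, 0, 0, 0, -1, 0, 0, 0, 0, 0, 0, -1, 0, 0, 0, 0, 0, 0, -1, 0, 0, 0, 0, 0, 0, -1, 0, 0, 0, 0, 0, 0, -1, 0, 0, 0, 0, 0, 0, -1],
)

```text
t: 44.73
tool_pos: [0.4408, -0.3411, 0.0981]
eef_rot: [[-0.868, 0.497, 0.002], [0.497, 0.868, -0.0], [-0.002, 0.001, -1.0]]
force: [-0.2, 0.9, 6.3]
grip_width: 0.289
finger_force: 30.0
```

```bash
python3 -c "
from h import *
print(manip.state()['tool_pos']);carry()"
```

```text
[ 0.44080446 -0.3411481   0.09807136]
[-0.06  0.68  0.94  1.96 -0.72  0.88  2.32]
rows 39 end [0.4138 0.2132 0.3531]
[0,0,-0.72,0,0,0,-1,0,0,-0.72,0,0,0,-1,0,0,-0.72,0,0,0,-1,0,0,-0.72,0,0,0,-1,-0.01,0,-0.73,0,0,0,-1,0,0,-0.72,0,0,0,-1,0,0,-0.72,0,0,0,-1,0.25,0.36,-0.08,-0.11,-0.26,-0.4,-1,0.23,0.37,-0.07,-0.1,-0.25,-0.4,-1,0.23,0.37,-0.08,-0.11,-0.26,-0.4,-1]
[0.2,0.38,-0.09,-0.11,-0.26,-0.4,-1,0.2,0.39,-0.08,-0.11,-0.26,-0.4,-1,0.18,0.4,-0.08,-0.1,-0.25,-0.4,-1,0.16,0.4,-0.08,-0.11,-0.26,-0.4,-1,0.15,0.41,-0.08,-0.11,-0.26,-0.4,-1,0.14,0.41,-0.08,-0.1,-0.26,-0.4,-1,0.12,0.42,-0.09,-0.11,-0.25,-0.4,-1,0.11,0.43,-0.08,-0.11,-0.26,-0.4,-1,0.09,0.42,-0.07,-0.11,-0.26,-0.4,-1,0.07,0.43,-0.08,-0.1,-0.26,-0.4,-1]
[0.06,0.44,-0.07,-0.11,-0.25,-0.4,-1,0.05,0.43,-0.07,-0.11,-0.26,-0.4,-1,0.03,0.44,-0.07,-0.1,-0.26,-0.4,-1,0.01,0.44,-0.06,-0.11,-0.26,-0.4,-1,0,0.43,-0.07,-0.11,-0.25,-0.4,-1,-0.02,0.44,-0.05,-0.11,-0.26,-0.4,-1,-0.03,0.44,-0.06,-0.1,-0.26,-0.4,-1,-0.05,0.44,-0.04,-0.11,-0.26,-0.4,-1,-0.06,0.44,-0.05,-0.11,-0.25,-0.4,-1,-0.08,0.43,-0.03,-0.1,-0.26,-0.4,-1]
[-0.09,0.43,-0.04,-0.11,-0.26,-0.4,-1,-0.12,0.54,0.17,0,0,0,-1,-0.12,0.54,0.16,0,0,0,-1,-0.12,0.55,0.17,0,0,0,-1,-0.12,0.54,0.17,0,0,0,-1,-0.12,0.54,0.17,0,0,0,-1,-0.12,0.54,0.16,0,0,0,-1,0,0,0,0,0,0,-1,0,0,0,0,0,0,-1]
```

Emit:
arm_command(
  motion=[0, 0, -0.72, 0, 0, 0, -1, 0, 0, -0.72, 0, 0, 0, -1, 0, 0, -0.72, 0, 0, 0, -1, 0, 0, -0.72, 0, 0, 0, -1, -0.01, 0, -0.73, 0, 0, 0, -1, 0, 0, -0.72, 0, 0, 0, -1, 0, 0, -0.72, 0, 0, 0, -1, 0.25, 0.36, -0.08, -0.11, -0.26, -0.4, -1, 0.23, 0.37, -0.07, -0.1, -0.25, -0.4, -1, 0.23, 0.37, -0.08, -0.11, -0.26, -0.4, -1],
)

```text
t: 45.57
tool_pos: [0.4359, -0.2885, 0.3086]
eef_rot: [[-0.91, 0.41, 0.068], [0.41, 0.912, -0.005], [-0.064, 0.023, -0.998]]
force: [-0.2, 0.9, -0.5]
grip_width: 0.284
finger_force: 30.0
```

Emit:
arm_command(
  motion=[0.2, 0.38, -0.09, -0.11, -0.26, -0.4, -1, 0.2, 0.39, -0.08, -0.11, -0.26, -0.4, -1, 0.18, 0.4, -0.08, -0.1, -0.25, -0.4, -1, 0.16, 0.4, -0.08, -0.11, -0.26, -0.4, -1, 0.15, 0.41, -0.08, -0.11, -0.26, -0.4, -1, 0.14, 0.41, -0.08, -0.1, -0.26, -0.4, -1, 0.12, 0.42, -0.09, -0.11, -0.25, -0.4, -1, 0.11, 0.43, -0.08, -0.11, -0.26, -0.4, -1, 0.09, 0.42, -0.07, -0.11, -0.26, -0.4, -1, 0.07, 0.43, -0.08, -0.1, -0.26, -0.4, -1],
)

```text
t: 46.4
tool_pos: [0.4204, -0.1144, 0.3394]
eef_rot: [[-0.954, 0.092, 0.285], [0.103, 0.994, 0.025], [-0.281, 0.053, -0.958]]
force: [-0.1, -0.2, -0.9]
grip_width: 0.284
finger_force: 30.0
```

Emit:
arm_command(
  motion=[0.06, 0.44, -0.07, -0.11, -0.25, -0.4, -1, 0.05, 0.43, -0.07, -0.11, -0.26, -0.4, -1, 0.03, 0.44, -0.07, -0.1, -0.26, -0.4, -1, 0.01, 0.44, -0.06, -0.11, -0.26, -0.4, -1, 0, 0.43, -0.07, -0.11, -0.25, -0.4, -1, -0.02, 0.44, -0.05, -0.11, -0.26, -0.4, -1, -0.03, 0.44, -0.06, -0.1, -0.26, -0.4, -1, -0.05, 0.44, -0.04, -0.11, -0.26, -0.4, -1, -0.06, 0.44, -0.05, -0.11, -0.25, -0.4, -1, -0.08, 0.43, -0.03, -0.1, -0.26, -0.4, -1],
)

```text
t: 47.23
tool_pos: [0.4057, 0.0594, 0.3695]
eef_rot: [[-0.853, -0.233, 0.467], [-0.2, 0.972, 0.119], [-0.482, 0.008, -0.876]]
force: [-0.7, -0.9, -0.9]
grip_width: 0.288
finger_force: 30.0
```

Emit:
arm_command(
  motion=[-0.09, 0.43, -0.04, -0.11, -0.26, -0.4, -1, -0.12, 0.54, 0.17, 0, 0, 0, -1, -0.12, 0.54, 0.16, 0, 0, 0, -1, -0.12, 0.55, 0.17, 0, 0, 0, -1, -0.12, 0.54, 0.17, 0, 0, 0, -1, -0.12, 0.54, 0.17, 0, 0, 0, -1, -0.12, 0.54, 0.16, 0, 0, 0, -1, 0, 0, 0, 0, 0, 0, -1, 0, 0, 0, 0, 0, 0, -1, 0, 0, 0, 0, 0, 0, -1],
)

```text
t: 48.07
tool_pos: [0.4136, 0.2124, 0.3523]
eef_rot: [[-0.836, -0.263, 0.481], [-0.228, 0.965, 0.131], [-0.499, -0.0, -0.867]]
force: [0.6, -0.2, -0.4]
grip_width: 0.284
finger_force: 30.0
```

```bash
python3 -c "
from h import *
held('w12');a=cv2.imread('pics/w12.png');b=cv2.imread('pics/w11.png')[90:290,150:400]
cv2.imwrite('pics/w12m.png',np.hstack([cv2.resize(a,(400,320)),cv2.resize(b,(400,320))]));insert(0)"
```

```text
[0.4136 0.2124 0.3523] [0.4139 0.2134 0.3531] 0.284439365011922
flat end rel port up,y,out mm [-2.1 -0.9 63.6]
rows 3 end [0.4147 0.2138 0.3533]
[-0.04,0.03,0,-0.01,-0.02,-0.02,-1,0,0,0,0,0,0,-1,0,0,0,0,0,0,-1]
in
rows 10 end [0.4755 0.2304 0.2442]
[0,0,0.35,0,0,0,-1,0,0,0.35,0,0,0,-1,0,0,0.35,0,0,0,-1,0,0,0.35,0,0,0,-1,0,0,0.35,0,0,0,-1,0,0,0.35,0,0,0,-1,0,0,0.35,0,0,0,-1,0,0,0.35,0,0,0,-1,0,0,0.35,0,0,0,-1,0,0,0,0,0,0,-1]
retreat
rows 10 end [0.4099 0.2124 0.362 ]
[0,0,0,0,0,0,0,0,0,0,0,0,0,0,0,0,0,0,0,0,0,0,0,0,0,0,0,0,0,0,0,0,0,0,0,0,0,-0.68,0,0,0,0,0,0,-0.68,0,0,0,0,0,0,-0.68,0,0,0,0,0,0,-0.68,0,0,0,0,0,0,-0.68,0,0,0,0]
```

View pics/w12m.png

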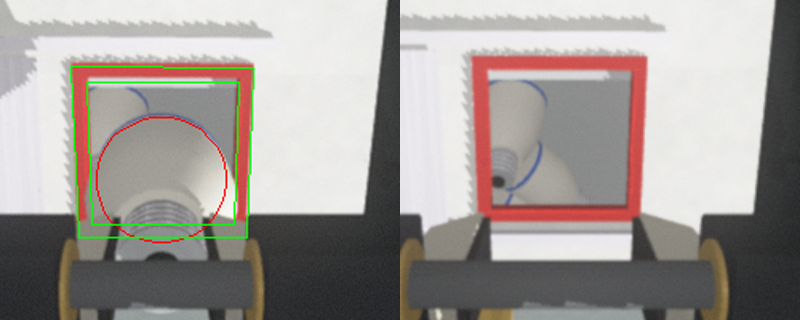

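The fifth lamp is well centred. The pile inside sits to the -y side and well below the port, so there is room. Inserting.

Emit:
arm_command(
  motion=[-0.05, 0.03, 0, -0.01, -0.02, -0.02, -1, 0, 0, 0, 0, 0, 0, -1],
)

```text
t: 48.28
tool_pos: [0.4154, 0.2145, 0.3542]
eef_rot: [[-0.835, -0.264, 0.484], [-0.228, 0.964, 0.133], [-0.502, 0.001, -0.865]]
force: [1.0, 0.1, 0.2]
grip_width: 0.286
finger_force: 30.0
```

Emit:
arm_command(
  motion=[0, 0, 0.35, 0, 0, 0, -1, 0, 0, 0.35, 0, 0, 0, -1, 0, 0, 0.35, 0, 0, 0, -1, 0, 0, 0.35, 0, 0, 0, -1, 0, 0, 0.35, 0, 0, 0, -1, 0, 0, 0.35, 0, 0, 0, -1, 0, 0, 0.35, 0, 0, 0, -1, 0, 0, 0.35, 0, 0, 0, -1, 0, 0, 0.35, 0, 0, 0, -1, 0, 0, 0, 0, 0, 0, -1],
)

```text
t: 49.12
tool_pos: [0.4762, 0.231, 0.2429]
eef_rot: [[-0.836, -0.264, 0.482], [-0.229, 0.964, 0.131], [-0.499, -0.001, -0.867]]
force: [-0.3, -0.2, -0.9]
grip_width: 0.286
finger_force: 30.0
```

Emit:
arm_command(
  motion=[0, 0, 0, 0, 0, 0, 0, 0, 0, 0, 0, 0, 0, 0, 0, 0, 0, 0, 0, 0, 0, 0, 0, 0, 0, 0, 0, 0, 0, 0, 0, 0, 0, 0, 0, 0, 0, -0.68, 0, 0, 0, 0, 0, 0, -0.68, 0, 0, 0, 0, 0, 0, -0.68, 0, 0, 0, 0, 0, 0, -0.68, 0, 0, 0, 0, 0, 0, -0.68, 0, 0, 0, 0],
)

```text
t: 49.95
tool_pos: [0.4093, 0.2133, 0.3639]
eef_rot: [[-0.834, -0.265, 0.483], [-0.229, 0.964, 0.134], [-0.501, 0.001, -0.865]]
force: [1.7, 0.0, 0.4]
grip_width: 0.498
finger_force: 0.0
```

```bash
python3 -c "
from h import *
p=manip.capture('wrist')['color'];S=manip.capture('side')['color'];C=manip.capture('scene')['color']
print(manip.state()['tool_pos'])
cv2.imwrite('pics/w13.png',np.hstack([cv2.resize(p[90:290,150:400],(400,400)),cv2.resize(C[80:250,255:425],(400,400))]))
scene_lamps()"
```

```text
[0.41024726 0.21429    0.36482306]
[[301, 66, 18, 22], [247, 125, 18, 29], [185, 221, 20, 29], [300, 243, 24, 24]]
```

View pics/w13.png

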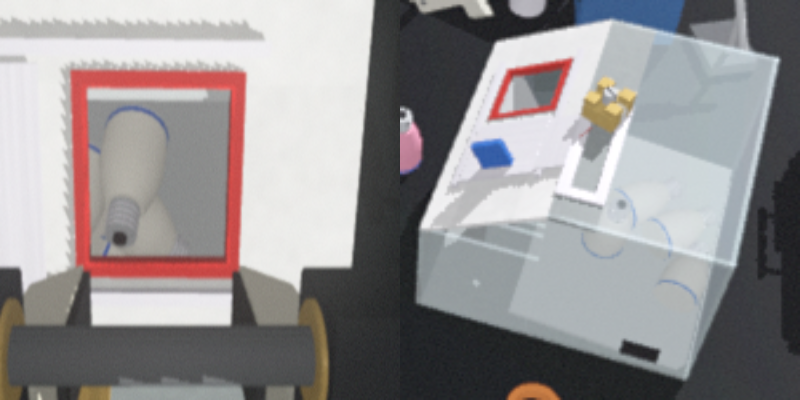

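All five lamps are inside. The uppermost lies at (135,180), which by its apparent size is about 17 cm below the panel. None are left on the bench. Now I shut the shutter.

Run:
```python
from h import *
c=bR().T@(np.array([.5092,.0854,.2521])-[box()[0],box()[1],0])-PORT; print(c[1]); yf=float(c[1])
e=plan([(pan(0,yf,.12),Rpan(),0,25),(None,None,0,1),(pan(0,yf,.043),Rpan(),0,20),(None,None,0,1)])
e=plan([(None,None,-1,10)],e)
e=plan([(pan(0,-.027,.043),Rpan(),-1,12.5),(None,None,-1,2)],e)
```

```text
-0.14855824005566842
rows 13 end [0.5103 0.0857 0.2524]
[0.01,-0.54,0.18,0,0.01,0,0,0,-0.53,0.18,0.01,0,0,0,0,-0.54,0.18,0,0.01,0.01,0,0.01,-0.53,0.18,0.01,0,0,0,0,-0.54,0.18,0,0.01,0,0,0.01,-0.54,0.18,0.01,0,0,0,0,-0.53,0.18,0,0.01,0,0,0,0,0,0,0,0,0,0,0,0.48,0,0,0,0,0,0,0.48,0,0,0,0]
[0,0,0.48,0,0,0,0,0,0,0.48,0,0,0,0,0,0,0,0,0,0,0]
rows 10 end [0.5103 0.0857 0.2524]
[0,0,0,0,0,0,-1,0,0,0,0,0,0,-1,0,0,0,0,0,0,-1,0,0,0,0,0,0,-1,0,0,0,0,0,0,-1,0,0,0,0,0,0,-1,0,0,0,0,0,0,-1,0,0,0,0,0,0,-1,0,0,0,0,0,0,-1,0,0,0,0,0,0,-1]
rows 12 end [0.4783 0.203  0.2523]
[0,0.3,0,0,0,0,-1,0,0.31,0,0,0,0,-1,0,0.3,0,0,0,0,-1,0,0.31,0,0,0,0,-1,0,0.3,0,0,0,0,-1,0,0.3,0,0,0,0,-1,0,0.31,0,0,0,0,-1,0,0.3,0,0,0,0,-1,0,0.3,0,0,0,0,-1,0,0.31,0,0,0,0,-1]
[0,0,0,0,0,0,-1,0,0,0,0,0,0,-1]
```

Emit:
arm_command(
  motion=[0.01, -0.54, 0.18, 0, 0.01, 0, 0, 0, -0.53, 0.18, 0.01, 0, 0, 0, 0, -0.54, 0.18, 0, 0.01, 0.01, 0, 0.01, -0.53, 0.18, 0.01, 0, 0, 0, 0, -0.54, 0.18, 0, 0.01, 0, 0, 0.01, -0.54, 0.18, 0.01, 0, 0, 0, 0, -0.53, 0.18, 0, 0.01, 0, 0, 0, 0, 0, 0, 0, 0, 0, 0, 0, 0.48, 0, 0, 0, 0, 0, 0, 0.48, 0, 0, 0, 0],
)

```text
t: 50.98
tool_pos: [0.4921, 0.08, 0.2843]
eef_rot: [[-0.836, -0.262, 0.482], [-0.228, 0.965, 0.129], [-0.499, -0.001, -0.867]]
force: [-0.1, 0.4, -0.4]
grip_width: 0.499
finger_force: 0.0
```

Emit:
arm_command(
  motion=[0, 0, 0.48, 0, 0, 0, 0, 0, 0, 0.48, 0, 0, 0, 0, 0, 0, 0, 0, 0, 0, 0],
)

```text
t: 51.23
tool_pos: [0.5096, 0.0854, 0.248]
eef_rot: [[-0.838, -0.263, 0.477], [-0.231, 0.965, 0.127], [-0.494, -0.004, -0.87]]
force: [-1.7, -0.1, -0.5]
grip_width: 0.5
finger_force: 0.0
```

Emit:
arm_command(
  motion=[0, 0, 0, 0, 0, 0, -1, 0, 0, 0, 0, 0, 0, -1, 0, 0, 0, 0, 0, 0, -1, 0, 0, 0, 0, 0, 0, -1, 0, 0, 0, 0, 0, 0, -1, 0, 0, 0, 0, 0, 0, -1, 0, 0, 0, 0, 0, 0, -1, 0, 0, 0, 0, 0, 0, -1, 0, 0, 0, 0, 0, 0, -1, 0, 0, 0, 0, 0, 0, -1],
)

```text
t: 52.07
tool_pos: [0.5102, 0.0854, 0.2522]
eef_rot: [[-0.836, -0.263, 0.481], [-0.228, 0.965, 0.131], [-0.499, -0.0, -0.867]]
force: [-6.9, -1.1, 7.9]
grip_width: 0.128
finger_force: 30.0
```

Emit:
arm_command(
  motion=[0, 0.3, 0, 0, 0, 0, -1, 0, 0.31, 0, 0, 0, 0, -1, 0, 0.3, 0, 0, 0, 0, -1, 0, 0.31, 0, 0, 0, 0, -1, 0, 0.3, 0, 0, 0, 0, -1, 0, 0.3, 0, 0, 0, 0, -1, 0, 0.31, 0, 0, 0, 0, -1, 0, 0.3, 0, 0, 0, 0, -1, 0, 0.3, 0, 0, 0, 0, -1, 0, 0.31, 0, 0, 0, 0, -1],
)

```text
t: 52.9
tool_pos: [0.4793, 0.201, 0.2521]
eef_rot: [[-0.837, -0.259, 0.482], [-0.226, 0.966, 0.127], [-0.499, -0.003, -0.867]]
force: [19.5, -56.8, 21.8]
grip_width: 0.145
finger_force: 30.1
```

Emit:
arm_command(
  motion=[0, 0, 0, 0, 0, 0, -1, 0, 0, 0, 0, 0, 0, -1, 0, 0, 0, 0, 0, 0, -1],
)

```text
t: 53.15
tool_pos: [0.4798, 0.2001, 0.2522]
eef_rot: [[-0.837, -0.258, 0.483], [-0.225, 0.966, 0.127], [-0.499, -0.003, -0.867]]
force: [6.7, -9.7, 3.9]
grip_width: 0.127
finger_force: 30.0
```

Run:
```python
from h import *
s=manip.state(); c=bR().T@(np.array(s["tool_pos"])-[box()[0],box()[1],0])-PORT; print(c[1],c@N,np.round(s["force"],1),s["grip_width"])
e=plan([(None,None,0,4),(pan(0,-.03,.16),Rpan(),0,22)])
```

```text
-0.03020320791290174 0.042634852219082975 [ 6.7 -9.7  3.9] 0.1267942584383051
rows 10 end [0.4229 0.1849 0.3535]
[0,0,0,0,0,0,0,0,0,0,0,0,0,0,0,0,0,0,0,0,0,0,0,0,0,0,0,0,0,0,-0.49,-0.01,0,-0.01,0,0.01,0,-0.49,-0.01,-0.01,0,0,0,0,-0.49,-0.01,0,-0.01,0,0,0,-0.49,-0.01,0,-0.01,0,0,0,-0.49,-0.01,0,0,0,0,0,-0.48,-0.01,-0.01,-0.01,0]
```

The fin is at its shut position (-30 mm), against the stop. I'll release it and move to look at the nut.

Emit:
arm_command(
  motion=[0, 0, 0, 0, 0, 0, 0, 0, 0, 0, 0, 0, 0, 0, 0, 0, 0, 0, 0, 0, 0, 0, 0, 0, 0, 0, 0, 0, 0, 0, -0.49, -0.01, 0, -0.01, 0, 0, 0, -0.49, -0.01, 0, 0, 0, 0, 0, -0.49, -0.01, 0, -0.01, 0, 0, 0, -0.49, -0.01, 0, 0, 0, 0, 0, -0.49, -0.01, 0, 0, 0, 0, 0, -0.48, -0.01, 0, -0.01, 0],
)

```text
t: 53.98
tool_pos: [0.421, 0.1872, 0.3539]
eef_rot: [[-0.836, -0.268, 0.48], [-0.232, 0.963, 0.135], [-0.498, 0.002, -0.867]]
force: [0.2, 0.3, -0.1]
grip_width: 0.5
finger_force: 0.0
```

Run:
```python
from h import *
print(manip.state()["tool_pos"])
e=plan([(bw([-.06,0,.43]),Rdown(YAW),1,22),(bw([.075,0,.41]),Rdown(YAW),1,25),(None,None,1,3)])
```

```text
[0.42100966 0.1871895  0.35388215]
rows 17 end [0.6881 0.2259 0.4099]
[-0.48,-0.1,0,0,0.81,0.01,1,-0.48,-0.11,-0.03,0.01,0.82,0,1,-0.47,-0.1,-0.06,0,0.81,0.01,1,-0.47,-0.11,-0.09,0.01,0.82,0.01,1,-0.46,-0.1,-0.13,0,0.81,0,1,-0.46,-0.1,-0.15,0.01,0.82,0.01,1,-0.44,-0.11,-0.18,0,0.81,0.01,1,-0.43,-0.1,-0.21,0.01,0.82,0.01,1,-0.56,0,0.08,0,0,0,1,-0.56,0,0.09,0,0,0,1]
[-0.57,0,0.08,0,0,0,1,-0.56,0,0.08,0,0,0,1,-0.56,0,0.08,0,0,0,1,-0.56,0,0.09,0,0,0,1,0,0,0,0,0,0,1,0,0,0,0,0,0,1,0,0,0,0,0,0,1]
```

Emit:
arm_command(
  motion=[-0.48, -0.1, 0, 0, 0.81, 0.01, 1, -0.48, -0.11, -0.03, 0.01, 0.82, 0, 1, -0.47, -0.1, -0.06, 0, 0.81, 0.01, 1, -0.47, -0.11, -0.09, 0.01, 0.82, 0.01, 1, -0.46, -0.1, -0.13, 0, 0.81, 0, 1, -0.46, -0.1, -0.15, 0.01, 0.82, 0.01, 1, -0.44, -0.11, -0.18, 0, 0.81, 0.01, 1, -0.43, -0.1, -0.21, 0.01, 0.82, 0.01, 1, -0.56, 0, 0.08, 0, 0, 0, 1, -0.56, 0, 0.09, 0, 0, 0, 1],
)

```text
t: 54.82
tool_pos: [0.6038, 0.2027, 0.4218]
eef_rot: [[-0.965, -0.263, -0.0], [-0.263, 0.965, -0.001], [0.001, -0.001, -1.0]]
force: [0.0, 0.7, 0.3]
grip_width: 1.0
finger_force: 0.0
```

Emit:
arm_command(
  motion=[-0.57, 0, 0.08, 0, 0, 0, 1, -0.56, 0, 0.08, 0, 0, 0, 1, -0.56, 0, 0.08, 0, 0, 0, 1, -0.56, 0, 0.09, 0, 0, 0, 1, 0, 0, 0, 0, 0, 0, 1, 0, 0, 0, 0, 0, 0, 1, 0, 0, 0, 0, 0, 0, 1],
)

```text
t: 55.4
tool_pos: [0.6886, 0.2256, 0.4089]
eef_rot: [[-0.965, -0.262, -0.001], [-0.262, 0.965, -0.001], [0.001, -0.001, -1.0]]
force: [-0.0, -0.8, 0.3]
grip_width: 0.998
finger_force: 0.0
```

Run:
```python
from h import *
s=manip.state();print(s["tool_pos"],np.round(s["joints"],2))
p=manip.capture("wrist");im=p["color"].copy(); u=proj(p,bw([-.004,0,.3])); print(u); cv2.imwrite("pics/w14raw.png",im)
# outlines: nut at angle 0 top z=.3 and hole
# rectify to box-frame top-down at z=.300: 4 px/mm
H=np.float32([proj(p,bw([x,y,.3])) for x,y in((-.054,-.05),(.046,-.05),(.046,.05),(-.054,.05))])
M=cv2.getPerspectiveTransform(H,np.float32([[0,580],[580,580],[580,0],[0,0]]))
r=cv2.warpPerspective(im,M,(580,580),flags=cv2.INTER_CUBIC)   # right=+x box, up=+y box
cv2.imwrite("pics/w14r.png",r)
x0,y0=[int(v) for v in u]; c=im[max(0,y0-50):y0+50,max(0,x0-50):x0+50]
cv2.imwrite("pics/w14.png",r)
e=[(np.round(a["extent"]).tolist(),round(a["p"],2)) for a in manip.spot_in("nut",p)][:1];print(e)
m=manip.cut_out("nut",p)
if m: print(cv2.minAreaRect(np.argwhere(m[0]["region"])[:,::-1].astype(np.float32)))
```

```text
[0.68855111 0.22564411 0.40886346] [-0.71  0.6   0.67  1.03 -0.36  1.61  1.69]
[251.30000245  91.01553944]
[([206.0, 39.0, 291.0, 130.0], 0.86)]
```

View pics/w14.png

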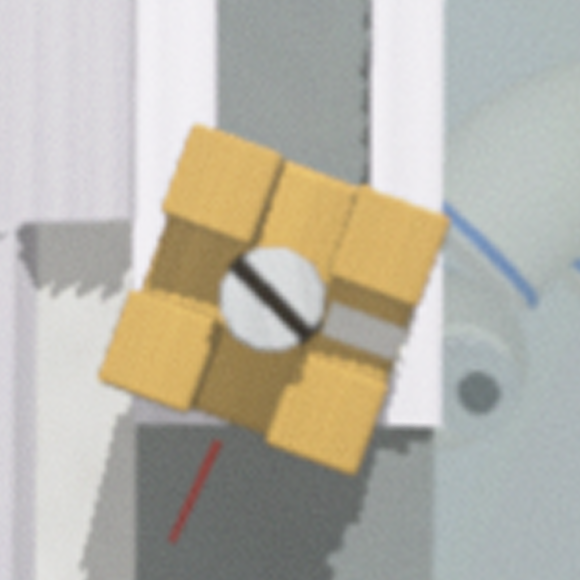

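The rectified close-up (+x box to the right, +y up) shows the nut's white slot pointing right and down, with edges at about 20°, so its angle is about +0.345 rad. The cotter line is at 45° and the red line at (195,490). The nut's centre is about (-5.5,-1) mm in the box frame. I'll grip across the flats.

Run:
```python
from h import *
e=plan([(bw([-.0055,-.001,.38]),Rdown(YAW-.345),1,20),(None,None,1,2),(bw([-.0055,-.001,.32]),Rdown(YAW-.345),1,15),(bw([-.0055,-.001,.298]),Rdown(YAW-.345),1,8),(None,None,1,2)])
```

```text
rows 17 end [0.6108 0.2041 0.298 ]
[0.4,0,0.15,0,0,0.86,1,0.4,-0.04,0.15,0,0,0.86,1,0.4,-0.05,0.15,0,0.01,0.86,1,0.4,-0.09,0.15,0,0,0.86,1,0.38,-0.11,0.15,0,0,0.86,1,0,0,0,0,0,0,1,0,0,0,0,0,0,1,0,0,0.3,0,0,0,1,0,0,0.3,0,0,0,1,0,0,0.3,0,0,0,1]
[0,0,0.3,0,0,0,1,0,0,0.3,0,0,0,1,0,0,0.18,0,0,0,1,0,0,0.19,0,0,0,1,0,0,0.18,0,0,0,1,0,0,0,0,0,0,1,0,0,0,0,0,0,1]
```

Emit:
arm_command(
  motion=[0.4, 0, 0.15, 0, 0, 0.86, 1, 0.4, -0.04, 0.15, 0, 0, 0.86, 1, 0.4, -0.05, 0.15, 0, 0.01, 0.86, 1, 0.4, -0.09, 0.15, 0, 0, 0.86, 1, 0.38, -0.11, 0.15, 0, 0, 0.86, 1, 0, 0, 0, 0, 0, 0, 1, 0, 0, 0, 0, 0, 0, 1, 0, 0, 0.3, 0, 0, 0, 1, 0, 0, 0.3, 0, 0, 0, 1, 0, 0, 0.3, 0, 0, 0, 1],
)

```text
t: 56.38
tool_pos: [0.6122, 0.2044, 0.3435]
eef_rot: [[-0.997, 0.076, 0.001], [0.076, 0.997, 0.0], [-0.001, 0.0, -1.0]]
force: [0.4, -0.3, 0.6]
grip_width: 1.0
finger_force: 0.0
```

Emit:
arm_command(
  motion=[0, 0, 0.3, 0, 0, 0, 1, 0, 0, 0.3, 0, 0, 0, 1, 0, 0, 0.18, 0, 0, 0, 1, 0, 0, 0.19, 0, 0, 0, 1, 0, 0, 0.18, 0, 0, 0, 1, 0, 0, 0, 0, 0, 0, 1, 0, 0, 0, 0, 0, 0, 1],
)

```text
t: 56.97
tool_pos: [0.6114, 0.204, 0.297]
eef_rot: [[-0.997, 0.078, -0.001], [0.078, 0.997, -0.001], [0.001, -0.001, -1.0]]
force: [0.2, 0.0, -0.1]
grip_width: 0.998
finger_force: 0.0
```

Emit:
arm_command(
  motion=[0, 0, 0, 0, 0, 0, -1, 0, 0, 0, 0, 0, 0, -1, 0, 0, 0, 0, 0, 0, -1, 0, 0, 0, 0, 0, 0, -1, 0, 0, 0, 0, 0, 0, -1, 0, 0, 0, 0, 0, 0, -1, 0, 0, 0, 0, 0, 0, -1, 0, 0, 0, 0, 0, 0, -1, 0, 0, 0, 0, 0, 0, -1, 0, 0, 0, 0, 0, 0, -1],
)

```text
t: 57.8
tool_pos: [0.6113, 0.2029, 0.2971]
eef_rot: [[-0.997, 0.08, -0.001], [0.08, 0.997, -0.002], [0.001, -0.002, -1.0]]
force: [-2.1, -4.6, 0.8]
grip_width: 0.524
finger_force: 30.0
```

Emit:
arm_command(
  motion=[0, 0, 0, 0, 0, 0, -1, 0, 0, 0, 0, 0, 0, -1, 0, 0, 0, 0, 0, 0, -1, 0, 0, 0, 0, 0, 0, -1],
)

```text
t: 58.13
tool_pos: [0.6113, 0.2029, 0.2971]
eef_rot: [[-0.997, 0.08, -0.001], [0.08, 0.997, -0.002], [0.001, -0.002, -1.0]]
force: [-1.8, -4.7, 1.7]
grip_width: 0.523
finger_force: 30.0
```

```bash
cat >> h.py <<'E'
def nut():
    s=manip.state(); R=np.array(s["eef_rot"]); t=np.array(s["tool_pos"])
    c=bR().T@(t-[box()[0],box()[1],0]); a=YAW-np.arctan2(R[1,1],R[0,1])
    print("box mm",np.round(c*1e3,1),"angle",round(a,3),"force tool",np.round(R.T@np.array(s["force"]),1),"tq",np.round(s["torque"],2),"w",round(s["grip_width"]*92,1),"j7",round(s["joints"][6],2))
E
python3 -c "
from h import *
nut()"
```

```text
box mm [ -5.2  -2.1 297.1] angle 0.346 force tool [ 1.4 -4.9 -1.7] tq [-1.07  0.36 -0.23] w 48.2 j7 1.4
```

Emit:
arm_command(
  motion=[0, 0, 0, 0, 0, 0.6, -1, 0, 0, 0, 0, 0, 0.6, -1, 0, 0, 0, 0, 0, 0.6, -1, 0, 0, 0, 0, 0, 0.6, -1, 0, 0, 0, 0, 0, 0.6, -1, 0, 0, 0, 0, 0, 0.6, -1, 0, 0, 0, 0, 0, 0.6, -1, 0, 0, 0, 0, 0, 0.6, -1],
)

```text
t: 58.8
tool_pos: [0.6111, 0.2021, 0.2971]
eef_rot: [[-0.893, 0.449, -0.002], [0.449, 0.893, -0.003], [0.0, -0.003, -1.0]]
force: [-1.8, -8.9, 2.8]
grip_width: 0.519
finger_force: 29.9
```

```bash
python3 -c "
from h import *
nut()"
```

```text
box mm [ -5.6  -2.8 297.1] angle 0.733 force tool [-2.3 -8.8 -2.7] tq [-1.61  0.66  0.28] w 47.7 j7 1.07
```

Forces are low, so I continue. The angle still to go is about 1.62 rad.

Emit:
arm_command(
  motion=[0, 0, 0, 0, 0, 0.7, -1, 0, 0, 0, 0, 0, 0.7, -1, 0, 0, 0, 0, 0, 0.7, -1, 0, 0, 0, 0, 0, 0.7, -1, 0, 0, 0, 0, 0, 0.7, -1, 0, 0, 0, 0, 0, 0.7, -1, 0, 0, 0, 0, 0, 0.7, -1, 0, 0, 0, 0, 0, 0.7, -1, 0, 0, 0, 0, 0, 0.7, -1, 0, 0, 0, 0, 0, 0.7, -1],
)

```text
t: 59.63
tool_pos: [0.6103, 0.2012, 0.2971]
eef_rot: [[-0.517, 0.856, -0.004], [0.856, 0.517, -0.003], [-0.001, -0.005, -1.0]]
force: [-8.7, -10.8, 4.2]
grip_width: 0.517
finger_force: 29.9
```

Emit:
arm_command(
  motion=[0, 0, 0, 0, 0, 0.7, -1, 0, 0, 0, 0, 0, 0.7, -1, 0, 0, 0, 0, 0, 0.7, -1, 0, 0, 0, 0, 0, 0.7, -1, 0, 0, 0, 0, 0, 0.7, -1, 0, 0, 0, 0, 0, 0.7, -1, 0, 0, 0, 0, 0, 0.7, -1, 0, 0, 0, 0, 0, 0.7, -1, 0, 0, 0, 0, 0, 0, -1],
)

```text
t: 60.38
tool_pos: [0.6093, 0.2009, 0.2971]
eef_rot: [[-0.094, 0.996, -0.006], [0.996, 0.094, -0.004], [-0.003, -0.006, -1.0]]
force: [-14.0, -11.7, 8.9]
grip_width: 0.516
finger_force: 30.0
```

```bash
python3 -c "
from h import *
nut()"
```

```text
box mm [ -7.7  -3.5 297.1] angle 1.744 force tool [-10.4 -15.1  -8.7] tq [-2.33  2.55 -0.24] w 47.4 j7 0.21
```

Emit:
arm_command(
  motion=[0, 0, 0, 0, 0, 0.8, -1, 0, 0, 0, 0, 0, 0.8, -1, 0, 0, 0, 0, 0, 0.8, -1, 0, 0, 0, 0, 0, 0.8, -1, 0, 0, 0, 0, 0, 0.8, -1, 0, 0, 0, 0, 0, 0.8, -1, 0, 0, 0, 0, 0, 0.8, -1, 0, 0, 0, 0, 0, 0.8, -1, 0, 0, 0, 0, 0, 0.8, -1, 0, 0, 0, 0, 0, 0.5, -1],
)

```text
t: 61.22
tool_pos: [0.6081, 0.2011, 0.2971]
eef_rot: [[0.498, 0.867, -0.009], [0.867, -0.499, -0.003], [-0.007, -0.006, -1.0]]
force: [-21.3, -11.0, 12.7]
grip_width: 0.523
finger_force: 29.9
```

Emit:
arm_command(
  motion=[0, 0, 0, 0, 0, 0, -1, 0, 0, 0, 0, 0, 0, -1],
)

```text
t: 61.38
tool_pos: [0.608, 0.2011, 0.2971]
eef_rot: [[0.496, 0.868, -0.009], [0.868, -0.496, -0.003], [-0.007, -0.006, -1.0]]
force: [-21.8, -9.9, 11.5]
grip_width: 0.522
finger_force: 30.0
```

```bash
python3 -c "
from h import *
nut()"
```

```text
box mm [ -8.9  -2.9 297.1] angle 2.357 force tool [-19.5 -14.1 -11.3] tq [-2.47  4.03 -0.16] w 48.0 j7 -0.32
```

The tool angle is 2.357 rad. I'll release, rise, and check numerically from the vantage used before.

Emit:
arm_command(
  motion=[0, 0, 0, 0, 0, 0, 1, 0, 0, 0, 0, 0, 0, 1, 0, 0, 0, 0, 0, 0, 1, 0, 0, 0, 0, 0, 0, 1, 0, 0, 0, 0, 0, 0, 1, 0, 0, 0, 0, 0, 0, 1, 0, 0, 0, 0, 0, 0, 1, 0, 0, 0, 0, 0, 0, 1],
)

```text
t: 62.05
tool_pos: [0.6114, 0.2041, 0.2971]
eef_rot: [[0.493, 0.87, -0.001], [0.87, -0.493, -0.001], [-0.001, -0.0, -1.0]]
force: [-0.4, 0.0, 0.9]
grip_width: 0.997
finger_force: 0.0
```

Emit:
arm_command(
  motion=[0, 0, -0.3, 0, 0, 0, 1, 0, 0, -0.4, 0, 0, 0, 1, 0, 0, -0.6, 0, 0, 0, 1, 0, 0, -0.6, 0, 0, 0, 1, 0, 0, -0.6, 0, 0, 0, 1, 0, 0, -0.6, 0, 0, 0, 1],
)

```text
t: 62.55
tool_pos: [0.6114, 0.2037, 0.4234]
eef_rot: [[0.494, 0.87, -0.0], [0.87, -0.494, -0.001], [-0.001, 0.0, -1.0]]
force: [-0.3, 0.8, -0.2]
grip_width: 1.003
finger_force: 0.0
```

Run:
```python
from h import *
nut(); e=plan([(bw([.075,0,.41]),Rdown(YAW),1,16),(None,None,1,3)])
```

```text
box mm [ -5.   -1.4 423.4] angle 2.354 force tool [ 0.6 -0.6  0.2] tq [-0.13  0.04 -0.02] w 92.2 j7 -0.42
rows 35 end [0.6883 0.2261 0.4102]
[0.04,0.04,0.01,0,0,-0.92,1,0.05,0.05,0.01,0,0,-0.92,1,0.03,0.05,0.01,0,0,-0.92,1,0.04,0.05,0.01,0,0,-0.92,1,0.03,0.06,0.01,0,0,-0.92,1,0.02,0.05,0.01,0,0,-0.92,1,0.03,0.06,0.01,0,0,-0.92,1,0.01,0.06,0.01,0,0,-0.91,1,0.02,0.06,0.01,0,0,-0.92,1,0,0.07,0.01,0,0,-0.92,1]
[0.01,0.06,0.01,0,0,-0.92,1,0,0.06,0.02,0,0,-0.92,1,-0.01,0.06,0.01,0,0,-0.92,1,-0.01,0.06,0.01,0,0,-0.92,1,-0.01,0.07,0.01,0,0,-0.92,1,-0.02,0.06,0.01,0,0,-0.92,1,-0.02,0.05,0.01,0,0,-0.92,1,-0.03,0.06,0.01,-0.01,0,-0.92,1,-0.03,0.05,0.01,0,0,-0.92,1,-0.04,0.06,0.01,0,0,-0.92,1]
[-0.03,0.04,0.01,0,0,-0.92,1,-0.05,0.05,0.01,0,0,-0.92,1,-0.04,0.04,0.01,0,0,-0.92,1,-0.05,0.04,0.01,0,0,-0.91,1,-0.05,0.04,0.01,0,0.01,-0.92,1,-0.06,0.03,0.01,0,0,-0.92,1,-0.05,0.03,0.01,0,0,-0.92,1,-0.06,0.02,0.01,0,0,-0.92,1,-0.06,0.02,0.01,0,0,-0.92,1,-0.06,0.01,0.01,0,0,-0.92,1]
[-0.06,0.01,0.01,0,0,-0.92,1,-0.07,0.01,0.01,0,0,-0.92,1,0,0,0,0,0,0,1,0,0,0,0,0,0,1,0,0,0,0,0,0,1]
```

Emit:
arm_command(
  motion=[-0.5, 0, 0, 0, 0, 0, 1, -0.5, 0, 0, 0, 0, 0, 1, -0.5, 0, 0, 0, 0, 0, 1, -0.5, 0, 0, 0, 0, 0, 1, 0, 0, 0, 0, 0, 0, 1, 0, 0, 0, 0, 0, 0, 1, 0, 0, 0, 0, 0, 0, 1],
)

```text
t: 63.13
tool_pos: [0.5722, 0.1351, 0.4218]
eef_rot: [[0.493, 0.87, -0.0], [0.87, -0.493, 0.0], [0.0, -0.0, -1.0]]
force: [-0.1, -1.0, -0.1]
grip_width: 1.001
finger_force: 0.0
```

Run:
```python
from h import *
p=manip.capture("wrist");im=p["color"]
H=np.float32([proj(p,bw([x,y,.3])) for x,y in((-.054,-.05),(.046,-.05),(.046,.05),(-.054,.05))])
print(H.round(0).tolist())
M=cv2.getPerspectiveTransform(H,np.float32([[0,580],[580,580],[580,0],[0,0]]))
def ang(im,M=M):
    r=cv2.warpPerspective(im,M,(580,580),flags=cv2.INTER_CUBIC) if M is not None else im
    h=cv2.cvtColor(r,cv2.COLOR_BGR2HSV); m=((h[...,0]>8)&(h[...,0]<32)&(h[...,1]>90)&(h[...,2]>110)).astype(np.uint8)
    m=cv2.morphologyEx(m,cv2.MORPH_OPEN,np.ones((9,9))); q=np.argwhere(m)[:,::-1].astype(np.float32)
    print(m.sum(),cv2.minAreaRect(q))
    # white slot: bright low-saturation region inside nut radius, outside stud
    hull=np.zeros_like(m); cv2.fillPoly(hull,[cv2.boxPoints(cv2.minAreaRect(q)).astype(int)],1)
    c=np.array(cv2.minAreaRect(q)[0]); yy,xx=np.mgrid[:580,:580]; d=np.hypot(xx-c[0],yy-c[1])
    w=(hull>0)&(h[...,1]<60)&(h[...,2]>110)&(d>62)&(d<128); print("white n",w.sum(),"angle cw from +x",np.arctan2((yy[w]-c[1]).mean(),(xx[w]-c[0]).mean()))
    return r
ang(cv2.imread("pics/w14r.png"),None)
cv2.imwrite("pics/w15r.png",ang(im))
for n in ("scene","side"):
    q=manip.capture(n); e=[(np.round(a["extent"]).tolist(),round(a["p"],2)) for a in manip.spot_in("rim",q)][:2]; print(n,e)
s=manip.state(); print(s["tool_pos"],s["force"])
```

```text
[[249.0, 183.0], [344.0, 92.0], [250.0, -15.0], [155.0, 91.0]]
59541 ((274.7729797363281, 299.0391845703125), (275.2400207519531, 275.7403259277344), 20.70193099975586)
white n 2332 angle cw from +x 0.3473673521738094
59832 ((273.1005859375, 298.8472595214844), (275.817138671875, 276.40765380859375), 45.62959671020508)
white n 2387 angle cw from +x 2.37209129810394
scene []
side []
[0.57224537 0.13509104 0.42097097] [-0.02274508 -0.39969522  0.065859  ]
```

The nut's white slot measures 2.37 rad, which is past the red line and within 0.02 of the cotter hole. The rim is covered and the gripper is clear. Handing in.

```bash
python3 -c "
from cell import manip
print(manip.finish_job())"
```

```text
the job is handed in; nothing more can be done
None
```

I handed the job in at about 63 s of the 210 s allowed, but the hand-in returned no verdict: all five lamps are in the box, the shutter is fully shut, and the nut is tight at about 2.37 rad, within 0.02 rad of the cotter hole.

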